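Take the left-hand blade nut off the counter fan

TASK

Unscrew the orange nut from the fan shaft without forcing its thread: it is reverse-threaded (left-hand), so it loosens clockwise seen from above and climbs as it turns. When it comes free, lift it off and set it upright and gently, without dropping it, flat on the floor of the round white dish; keep off the blades and leave everything else where it is.

Things in the scene. Friction and masses are not known exactly. Their poses are not given: they have to be found in the camera images.
- fan: black desk fan pointing straight up, front guard off, fixed to the counter; 275 mm over its guard rim, whose top is 115 mm above the counter. Origin on the counter under the middle of the shaft, z up. The vertical steel shaft does not turn; it has a left-hand thread
- blade: grey five-bladed rotor under the nut, cannot turn, radius 107 mm; blades 104 to 120 mm above the counter, hub narrowing upwards to 34 mm diameter at 140 mm, where the nut sits on it. A spring washer pushes it up against the nut with about 8 N; it follows the nut up 3 mm, then stays. Same origin and axes as the fan
- nut: orange twelve-sided cap nut, 36 mm over its flats, 36 mm tall, closed top with a white stripe along its x axis, about 50 to 90 g. Origin at the centre of its underside, z up. Flats face along x and every 30 degrees from it. At the start its underside is 140 mm above the counter. About 1 mm sideways play on the shaft
- shaft_top (a point): top end of the steel shaft, on its axis, 167 mm above the counter and 27 mm above the nut seat; hidden inside the nut until that is lifted 27 mm clear
- dish: round white ceramic dish, 130 mm outer and 120 mm inner diameter, 24 mm tall, floor 6 mm thick. Origin under its centre
- cardtray: small open wooden tray 130 x 100 x 22 mm, bystander; origin under its centre
- brush: wooden cleaning brush 200 mm long, bystander lying near the counter's robot side
- screwdriver: blue screwdriver 200 mm long, bystander lying near the counter's robot side
- mug: blue mug with a wooden lid, 80 mm wide plus handle, 94 mm tall, bystander
- planter: terracotta pot 100 mm wide with a small succulent, 130 mm tall, bystander
- notepads: stack of notepads 150 x 110 x 30 mm, bystander
- nut_grip (a point): point on the nut's axis 22 mm above its underside. The thread is coarse: turned clockwise from above, the nut climbs, by less than 40 mm per turn (how fast must be felt), and leaves the thread after half a turn to one and a quarter turns. Pulling it up while threaded, holding it down while it turns, turning it anticlockwise or shoving it sideways loads the thread
There are look-alikes about, which are no part of the job. Several things have the shape of the nut; the one meant has the colours described above.

How it is judged (in metres and radians):
On the way, in this order (a step that is already met when the one before it is completed fails the run):
1. the nut has been turned 6 mm up its thread, still on the shaft (z of nut in the frame of fan between 0.146 and 0.155 m and horizontal distance between nut and fan below 0.005 m), for 0.1 s.
2. the nut is lifted clear of the shaft (z of nut in the frame of fan above 0.17 m and contact force between nut and fan below 0.1 N), for 0.1 s.
At the end, for the whole second after the job is handed in: the nut stands upright (within 9 degrees, open end down) and at rest flat on the dish's floor (underside within 4 mm of it), its axis within 45 mm of the dish's centre, released (horizontal distance between nut and dish below 0.045 m and z of nut in the frame of dish between 0.003 and 0.01 m and angle between nut's own z axis and vertical below 0.15 rad and linear speed of nut below 0.02 m/s); the robot touches nothing.
It fails at once if the thread is strained: more than 30 N between the nut and the fan or its rotor, all contacts added (the spring washer alone makes 14 N at the start) (contact force between nut and fan above 30 N).
It fails at once if the blades are pressed with more than 8 N (contact force between any of the fingers, the arm and blade above 8 N).
It fails at once if the nut is dropped or thrown (moving faster than 0.7 m/s out of the gripper) (linear speed of nut above 0.7 m/s and contact force between the fingers and nut below 0.1 N).
It fails at once if the dish is pushed more than 20 mm (distance of dish from where it was at the start of the episode above 0.02 m).
It fails at once if a bystander is moved more than 20 mm (distance of any of cardtray, brush, screwdriver, mug, planter, notepads from where it was at the start of the episode above 0.02 m).
It also fails if it takes over 69 s, if anything falls off the work surface, if the arm or the gripper's body presses on something with over 40 N, if the wrist force passes 120 N, or if a joint passes its speed limit or range.

ROBOT

A 6-joint arm with a two-finger parallel gripper is mounted at the origin on the work surface. World frame = base frame: x ahead of the robot, y to its left, z up, the work surface at z = 0. Lengths are in m, angles in degrees, forces in N, time in s.
With the tool pointing down it reaches from about 0.4 to 0.825 m from the base axis. Payload 7 kg.
Tool frame: the origin (TCP) lies midway between the tips of the shut fingers; the grasp point (between the pads) lies 19 mm behind it (r.hold_point_z is the distance from the TCP to the grasp point, in m); y points along the fingers, z is the direction in which the jaws open and shut, and the axes are right-handed (so a half turn about y gives the same grasp; the last joint's range is limited). The gripper opens to 88 mm and grips with 3 to 60 N. Pads are 19 mm wide; open, the fingers measure 130 mm over their backs; the gripper's body (78 mm by 193 mm) begins 47 mm behind the grasp point.
Start: joints at [81.366, 20.546, 0.682, 0, -70.136, -16.507], TCP at [0.287, 0.611, 0.227] pointing down, gripper open.
Joint ranges: [-176.03, 176.03], [-82.01, 121.73], [-58.28, 71.71], [-173.87, 95.51], [-174.79, -0.11], [-173.66, 173.66]. Speed limits (degrees/s): [136.94, 136.94, 172.46, 180, 180, 180].

INTERFACE

Orientations are given as [roll, pitch, yaw] about the fixed x, y, z axes, in that order (R = Rz(yaw) Ry(pitch) Rx(roll)).
In Python, from plant import r, imaging gives the robot as it stands.
- The arm moves only by the tool drive_tool, never from a script. Its argument "deltas" is a list of rows, each a list of 6 numbers: the shift along the world's x, y, z in cm, then the turn, a rotation vector about the world's x, y, z in rad. In form: [[tx, ty, tz, rx, ry, rz], ...]. A call has exactly 8 rows; each row is the pose to reach, as a shift and turn from the pose commanded when the call began; what a row does not reach only later rows make up. A row lasts 1/12 s, in which the tool goes at most 41.7 mm and 7.16 degrees, less where a joint would pass 70% of its speed; a pose out of reach is approached as far as the arm can. A call with a gripper value outside its range is refused whole. "claw" is the opening, from 0 (shut) to 1 (fully open), set as the call begins (left out, the last holds). The fingers move at their own pace and stop on an object; "squeeze" is the grip in N (left out, the last holds). Time passes only in rows, so rows that repeat a pose let the fingers close, or fill a call up. It gives the time, the measured TCP pose, the force and the opening at its end, in the units of the state.
- r.get_state(): the state, without advancing time (a new reading comes with each control period).
- imaging.capture(name): name is "side" or "top" or "wrist"; returns the picture (420x560x3 uint8, red, green, blue); there is no depth.
- imaging.get_calibration(name): a dict with "mtx" (3x3 intrinsics, pixels), "R" (3x3) and "t" (3): a world point X has camera coordinates R X + t; the wrist camera has in their place "T_tool_cam" (4x4, takes a point from camera to tool coordinates, whose origin is the TCP and whose axes are the tool frame's). Camera axes: x right, y down, z forward; pixel columns grow to the right and rows downward; lengths in m; the calibration is good to about 2 mm. A picture is of the moment at which its call begins: read the wrist's pose just before it. get_calibration takes no time and is no camera call.
- r.close_job(): hands the job in, once; it reports no verdict.
Trained networks look in the newest picture that a camera, given by its name, has taken for a name from the list of things; names that differ only in an ending like _2 or _b are one class to them, and where a whole thing is asked for, a point or a joint stands for the part that bears it (a point fixed in the world has none). Each returns a list of dicts, best first, with "score" (0 to 1); they miss things now and then, are a little off and sometimes report something else, mostly with a low value. They report only what shows in the picture. A call takes as long as a camera call. They do not tell look-alikes from the thing itself.
- imaging.search_frame(camera, label): "bbox" ([left, top, right, bottom] in pixels, round what is visible of it).
- imaging.outline_of(camera, label): "region" (420x560 bool, what is visible of it) and "bbox" ([left, top, right, bottom] in pixels, round what is visible of it).
- imaging.landmark_of(camera, label): "position" ([column, row] in pixels: a listed point, or the origin of a listed thing).
The state is a dict: "time_s": time; "joints": joint angles; "qd": joint speeds; "joint_torque": joint torques, N m; "tcp_pos": TCP position; "eef_rot": TCP orientation; "contact_force": force on the tool from outside, world axes, zero at the start; "moment": the same for the moment, N m; "gripper_width": finger opening in m.
Only numpy, scipy, OpenCV 4.12 (cv2) and the standard library are available. Lean on these libraries where they do the work, as an engineer would, in place of code of your own. Each camera call takes 0.05 s, during which the arm holds its last target.

## Working session

There is one attempt and no reset: what is moved stays moved. The work goes in short steps, Python scripts to look and compute and a tool call to move; the robot and the scene stay as the last step left them, time stands still between calls to the robot, and variables do not carry over. Pictures are saved under pics/ and viewed, and the job is handed in when it is done.

Besides the shell and the picture viewer there is one more tool, called as name(argument=value, ...), one argument or row to a line, values as JSON. drive_tool: Moves the arm, as the interface text tells. Its arguments: {"type":"object","properties":{"deltas":{"type":"array"},"claw":{"type":"number"},"squeeze":{"type":"number"}},"required":["deltas"]}

```bash
mkdir -p pics; ls
python3 - <<'E'
from plant import r, imaging
import cv2, json
s=r.get_state(); print(s)
for n in ["side","top","wrist"]:
    im=imaging.capture(n); cv2.imwrite(f"pics/{n}0.png",im[:,:,::-1]); print(n,imaging.get_calibration(n))
    for l in ["nut","fan","dish"]:
        try: print(n,l,[(d['bbox'],round(d['score'],2)) for d in imaging.search_frame(n,l)])
        except Exception as e: print(e)
E
```

```text
pics
{'time_s': 0.0, 'joints': array([ 8.13657848e+01,  2.05915455e+01,  6.32578492e-01, -1.94755789e-02,
       -7.01347150e+01, -1.65068825e+01]), 'qd': array([-0.02437427,  0.00957771,  0.10770909,  0.03282232,  0.00494263,
        0.03391318]), 'joint_torque': array([ 1.64664812e-03, -5.82724357e+01,  2.93044013e+01,  6.99646980e+00,
        6.95226394e-03, -1.65991491e-04]), 'tcp_pos': array([0.28659306, 0.61059433, 0.22561438]), 'eef_rot': array([-8.99049768e+01,  9.06683683e-03,  1.54852277e+02]), 'contact_force': array([-0.15368055,  1.14949729, -0.76715252]), 'moment': array([ 0.02012382,  0.06149321, -0.0097598 ]), 'gripper_width': 0.08791123248917751}
side {'mtx': array([[465.76367337,   0.        , 280.83061735],
       [  0.        , 465.76367337, 212.58378517],
       [  0.        ,   0.        ,   1.        ]]), 'R': array([[ 0.9993662 , -0.03554289, -0.00197354],
       [-0.02883675, -0.77581032, -0.6303069 ],
       [ 0.02087184,  0.62996432, -0.77634356]]), 't': array([-0.4864308 ,  0.05720514,  1.40050952])}
side nut [([242.9, 237.4, 256.3, 260.6], 0.5), ([215.0, 1
[... 577 characters left out ...]
), ([224.4, 202.3, 238.8, 211.8], 0.44)]
top fan [([244.5, 141.9, 333.2, 216.4], 0.88)]
top dish [([156.2, 194.2, 197.8, 235.2], 0.92)]
wrist {'mtx': array([[366.23219976,   0.        , 283.12013339],
       [  0.        , 366.23219976, 207.51720942],
       [  0.        ,   0.        ,   1.        ]]), 'T_tool_cam': array([[-7.56772608e-04,  9.50111866e-01,  3.11908432e-01,
        -8.40804779e-02],
       [-1.81014738e-04, -3.11908646e-01,  9.50112080e-01,
        -1.58024032e-01],
       [ 9.99999697e-01,  6.62558773e-04,  4.08028170e-04,
         9.78784374e-04],
       [ 0.00000000e+00,  0.00000000e+00,  0.00000000e+00,
         1.00000000e+00]])}
wrist nut []
wrist fan []
wrist dish []
```

View pics/side0.png

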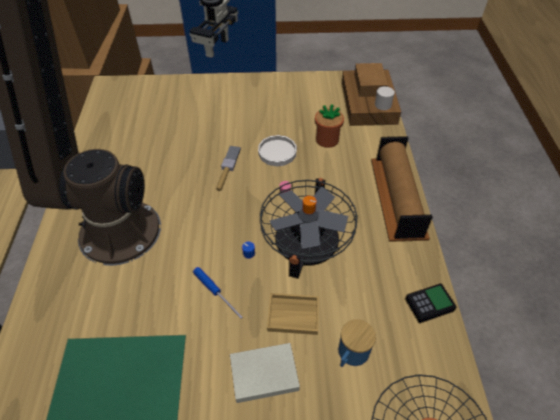

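View pics/top0.png

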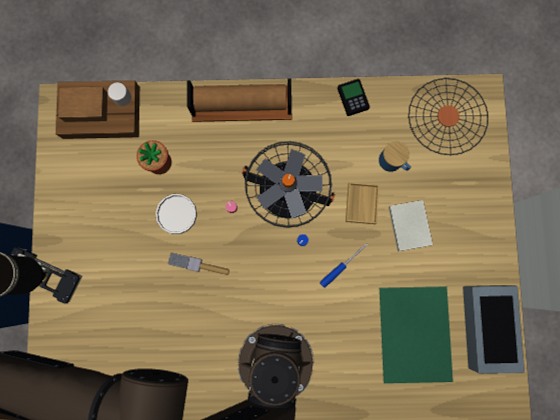

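View pics/wrist0.png

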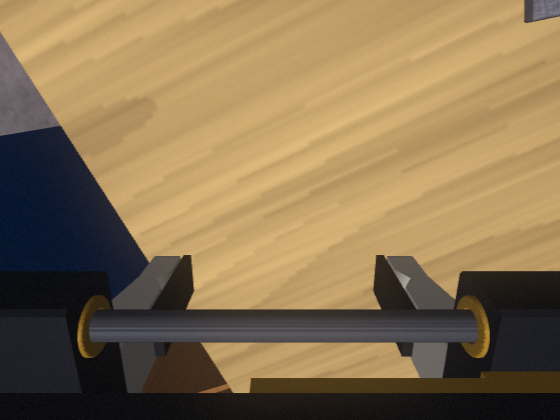

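Run:
```python
import cv2,numpy as np
a=cv2.imread('pics/top0.png')[130:250,150:350]; cv2.imwrite('pics/top0z.png',cv2.resize(a,None,fx=4,fy=4,interpolation=cv2.INTER_CUBIC))
a=cv2.imread('pics/side0.png')[130:290,200:400]; cv2.imwrite('pics/side0z.png',cv2.resize(a,None,fx=3.7,fy=3.7,interpolation=cv2.INTER_CUBIC))
```

```text
(no output)
```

View pics/top0z.png

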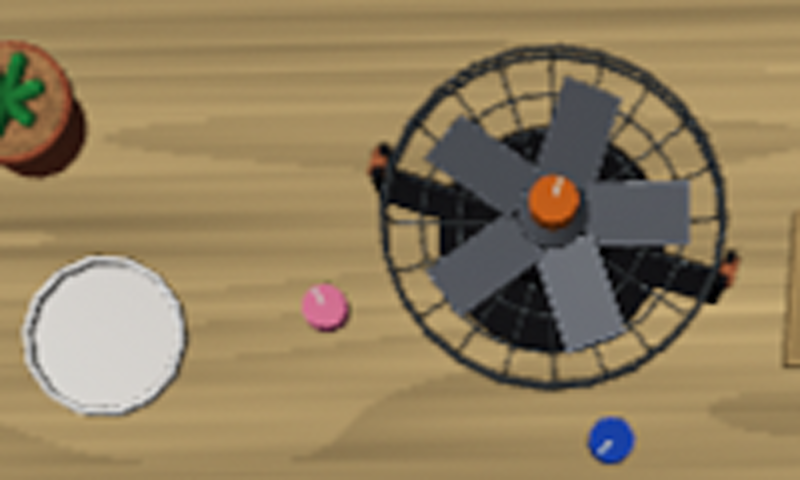

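View pics/side0z.png

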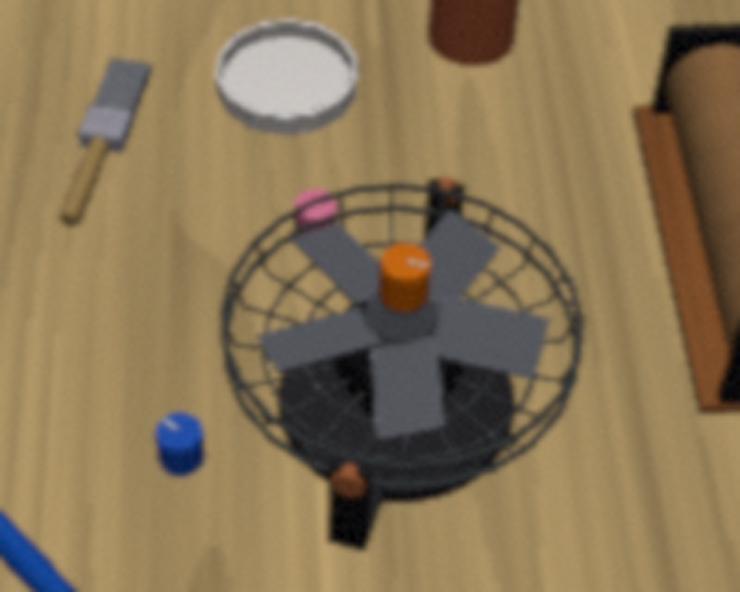

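The nut shapes in the top picture are orange (288,180), on the fan shaft with a white stripe, pink (232,206) and blue (303,240). The orange one is the match, and the crop confirms it. Next I'll measure.

```bash
cat > h.py <<'E'
import numpy as np, cv2
from scipy.spatial.transform import Rotation as Ro
from plant import r, imaging
def cam(n,s=None):
    c=imaging.get_calibration(n)
    if n!='wrist': return c['mtx'],c['R'],c['t']
    s=s or r.get_state()
    T=np.eye(4);T[:3,:3]=Ro.from_euler('xyz',s['eef_rot'],degrees=True).as_matrix();T[:3,3]=s['tcp_pos']
    W=np.linalg.inv(T@c['T_tool_cam']); return c['mtx'],W[:3,:3],W[:3,3]
def plane(n,uv,z,s=None):
    K,R,t=cam(n,s); d=R.T@np.linalg.solve(K,[uv[0],uv[1],1.]); o=-R.T@t
    return o+d*(z-o[2])/d[2]
def proj(n,X,s=None):
    K,R,t=cam(n,s); p=K@(R@np.array(X)+t); return p[:2]/p[2]
def orange(im):
    h=cv2.cvtColor(im,cv2.COLOR_RGB2HSV); return ((h[...,0]>5)&(h[...,0]<20)&(h[...,1]>190)&(h[...,2]>120)).astype(np.uint8)
E
python3 - <<'E'
from h import *
for n in ['top','side']:
    im=cv2.imread(f'pics/{n}0.png')[:,:,::-1].copy()
    m=orange(im); k,l,st,c=cv2.connectedComponentsWithStats(m)
    for i in range(1,k):
        if st[i,4]>25: print(n,st[i],c[i],plane(n,c[i],.176),plane(n,c[i],.158))
    print('dish rim center', [plane(n,((a+b)/2,(c_+d)/2),.024) for a,c_,b,d in [imaging.search_frame(n,'dish')[0]['bbox']]])
    for l in ['nut','nut_grip','fan','dish','shaft_top']:
        print(n,l,[(np.round(d['position'],1),round(d['score'],2)) for d in imaging.landmark_of(n,l)[:3]])
    print(imaging.landmark_of(n,'fan') and plane(n,imaging.landmark_of(n,'fan')[0]['position'],0), imaging.landmark_of(n,'dish') and plane(n,imaging.landmark_of(n,'dish')[0]['position'],0))
a=cv2.imread('pics/top0.png')[165:195,275:303]; cv2.imwrite('pics/nutz.png',cv2.resize(a,None,fx=18,fy=18,interpolation=cv2.INTER_NEAREST))
print(proj('top',[0.6,0,0]))
E
```

```text
top [283 174  12  12  98] [287.95918367 179.92857143] [ 0.55932903 -0.04939115  0.176     ] [ 0.56285684 -0.04968748  0.158     ]
dish rim center [array([0.48086037, 0.31429346, 0.024     ])]
top nut [(array([302.1, 239.8]), 0.67), (array([229.4, 208.1]), 0.53)]
top nut_grip [(array([231.6, 208.1]), 0.5), (array([284.2, 180.5]), 0.42), (array([301.7, 241.7]), 0.41)]
top fan [(array([290.3, 192.1]), 0.75)]
top dish [(array([177.3, 212.3]), 0.75)]
top shaft_top [(array([286.6, 182.5]), 0.83), (array([287.7, 182. ]), 0.34), (array([287.8, 190.5]), 0.29)]
[ 0.55230008 -0.05918019  0.        ] [0.4920264  0.31826678 0.        ]
side [303 196  12  11  89] [308.29213483 200.85393258] [ 0.55873051 -0.04963202  0.176     ] [ 0.56063611 -0.03431051  0.158     ]
dish rim center [array([0.49171457, 0.30412093, 0.024     ])]
side nut [(array([310. , 212.2]), 0.72), (array([281.8, 196.5]), 0.63), (array([247.2, 251.6]), 0.57)]
side nut_grip [(array([312.4, 204.3]), 0.64), (array([246.9, 250.5]), 0.57), (array([286.3, 189.7]), 0.47)]
side fan [(array([305.3, 240.7]), 0.85)]
side dish [(array([276.4, 156.5]), 0.6)]
side shaft_top [(array([306.4, 200.8]), 0.83), (array([311.3, 204.4]), 0.17)]
[ 0.55725211 -0.054199    0.        ] [0.48231682 0.30451651 0.        ]
[272.32937963 178.44244601]
```

View pics/nutz.png

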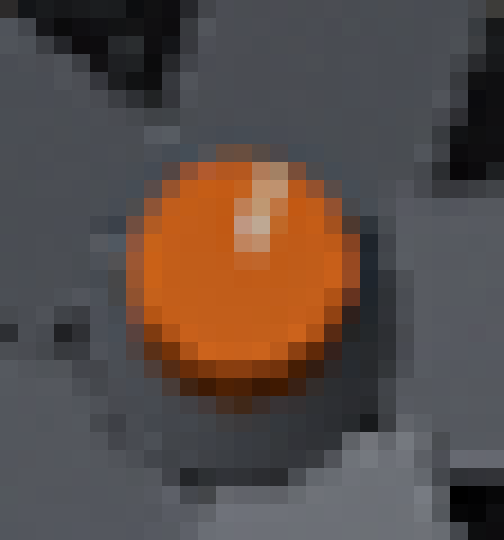

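drive_tool(
  deltas=[
    [1.1, -2.7, 0.4, 0, 0, 0.07],
    [2.2, -5.5, 0.8, 0, 0, 0.14],
    [3.4, -8.2, 1.2, 0, 0, 0.21],
    [4.5, -11, 1.6, 0, 0, 0.28],
    [5.7, -13.7, 2, 0, 0, 0.35],
    [6.8, -16.5, 2.4, 0, 0, 0.42],
    [7.9, -19.2, 2.8, 0, 0, 0.49],
    [9.1, -22, 3, 0, 0, 0.56],
  ],
  claw=1,
)

```text
time_s: 2.27
tcp_pos: [0.3782, 0.3899, 0.2573]
eef_rot: [-90.1, 0.0, -172.8]
contact_force: [0.7, -0.4, 0.1]
gripper_width: 0.088
```

drive_tool(
  deltas=[
    [1.1, -2.7, 0, 0, 0, 0.07],
    [2.2, -5.5, 0, 0, 0, 0.14],
    [3.4, -8.2, 0, 0, 0, 0.21],
    [4.5, -11, 0, 0, 0, 0.28],
    [5.7, -13.7, 0, 0, 0, 0.35],
    [6.8, -16.5, 0, 0, 0, 0.42],
    [7.9, -19.2, 0, 0, 0, 0.49],
    [9.1, -22, 0, 0, 0, 0.56],
  ],
)

```text
time_s: 2.93
tcp_pos: [0.469, 0.1697, 0.2569]
eef_rot: [-90.0, 0.0, -140.8]
contact_force: [0.6, 1.2, 0.0]
gripper_width: 0.0875
```

drive_tool(
  deltas=[
    [1.1, -2.7, 0, 0, 0, 0.07],
    [2.2, -5.5, 0, 0, 0, 0.14],
    [3.4, -8.2, 0, 0, 0, 0.21],
    [4.5, -11, 0, 0, 0, 0.28],
    [5.7, -13.7, 0, 0, 0, 0.35],
    [6.8, -16.5, 0, 0, 0, 0.42],
    [7.9, -19.2, 0, 0, 0, 0.49],
    [9.1, -22, 0, 0, 0, 0.56],
  ],
)

```text
time_s: 3.6
tcp_pos: [0.5601, -0.0504, 0.2568]
eef_rot: [-90.0, 0.0, -108.7]
contact_force: [1.0, 0.6, -0.3]
gripper_width: 0.0876
```

Run:
```python
from h import *
s=r.get_state(); im=imaging.capture('wrist'); cv2.imwrite('pics/w1.png',im[:,:,::-1]); print(s['tcp_pos'],s['eef_rot'],s['joints'],s['time_s'])
```

```text
[ 0.5600633  -0.05039214  0.25683122] [-8.99771485e+01  1.79910732e-02 -1.08681518e+02] [ 1.47997913e+01  8.86384701e+00 -1.11065006e+01 -2.55336795e-03
 -7.00006678e+01  1.46519560e+02] 3.6
```

View pics/w1.png

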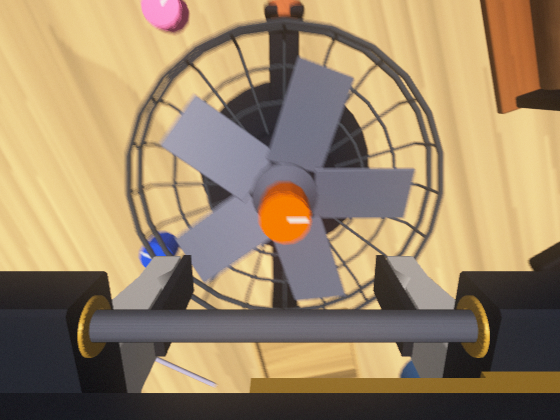

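The wrist picture shows the orange nut at about (285,217), with its stripe running from (288,219) to (309,220), nearly along the jaw axis. I'll measure it precisely.

```bash
cat >> h.py <<'E'
def meas(im,s,ztop):
    K,R,t=cam('wrist',s)
    # rectify plane z=ztop: 0.2mm/px, 80mm around the TCP
    c0=s['tcp_pos'][:2]; S=0.00025;N=320
    pts=np.array([[c0[0]+dx,c0[1]+dy,ztop] for dx,dy in [(-.04,-.04),(.04,-.04),(.04,.04),(-.04,.04)]])
    src=np.array([proj('wrist',p,s) for p in pts],np.float32); dst=np.array([(0,0),(N,0),(N,N),(0,N)],np.float32)
    H=cv2.getPerspectiveTransform(src,dst); return cv2.warpPerspective(im,H,(N,N)),c0,S
E
python3 - <<'E'
from h import *
s=r.get_state(); im=cv2.imread('pics/w1.png')[:,:,::-1].copy()
w,c0,S=meas(im,s,.176)
cv2.imwrite('pics/rect1.png',cv2.resize(w[:,:,::-1],None,fx=1.8,fy=1.8))
h=cv2.cvtColor(w,cv2.COLOR_RGB2HSV)
wh=((h[...,1]<130)&(h[...,2]>190)).astype(np.uint8); wh[:100]=0;wh[220:]=0;wh[:,:100]=0;wh[:,220:]=0
p=np.argwhere(wh)[:,::-1]; print(len(p)); vx=cv2.fitLine(p.astype(np.float32),2,0,.01,.01).ravel(); print(np.degrees(np.arctan2(vx[1],vx[0])), c0+(p.min(0)-160)*S,c0+(p.max(0)-160)*S)
br=((orange(w)>0)&(h[...,2]>225)).astype(np.uint8)
k,l,st,c=cv2.connectedComponentsWithStats(br)
for i in range(1,k):
  if st[i,4]>300: print(st[i],c0+(c[i]-160)*S)
E
```

```text
1173
-25.427998 [ 0.56206737 -0.06891048] [ 0.57631737 -0.05516048]
[   88    83   140   143 13686] [ 0.55972262 -0.05526036]
```

View pics/rect1.png

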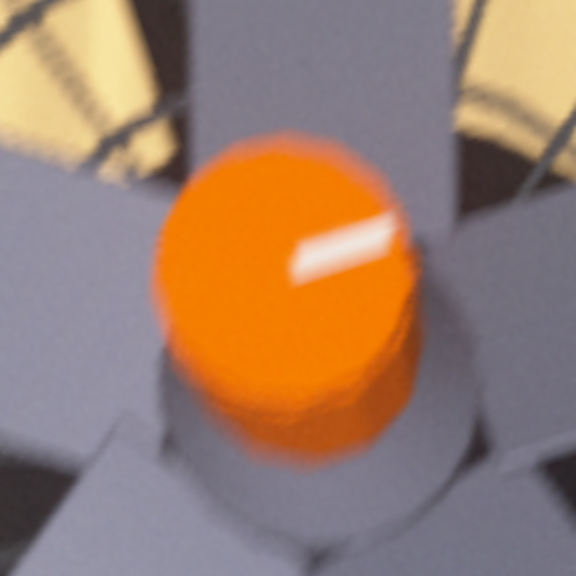

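```bash
cat >> h.py <<'E'
from scipy.optimize import minimize
def nutmask(im,box,v=90):
    h=cv2.cvtColor(im,cv2.COLOR_RGB2HSV); m=((h[...,0]>4)&(h[...,0]<22)&(h[...,1]>170)&(h[...,2]>v)).astype(np.uint8)
    z=np.zeros_like(m); a,b,c,d=box; z[b:d,a:c]=m[b:d,a:c]
    k,l,st,_=cv2.connectedComponentsWithStats(z); i=1+np.argmax(st[1:,4]); z=(l==i).astype(np.uint8)
    cs,_=cv2.findContours(z,0,1); hull=cv2.convexHull(np.vstack(cs)); o=np.zeros_like(m); cv2.fillPoly(o,[hull],1); return o
def sil(n,x,y,z0,yaw,s,F=4):
    K,R,t=cam(n,s); a=np.radians(yaw+15+30*np.arange(12)); rr=.018/np.cos(np.radians(15))
    P=np.array([[x+rr*np.cos(q),y+rr*np.sin(q),z] for z in (z0,z0+.036) for q in a])
    p=(K@((P@R.T)+t).T).T; p=p[:,:2]/p[:,2:]
    return cv2.convexHull(p.astype(np.float32))
def fitnut(n,m,x,y,z0,yaw,s=None):
    ys,xs=np.nonzero(m); A=m.sum(); F=8; o=np.array([xs.min()-8,ys.min()-8]); W=(xs.max()-o[0]+9)*F; H=(ys.max()-o[1]+9)*F
    M=np.kron(m[o[1]:o[1]+H//F,o[0]:o[0]+W//F],np.ones((F,F),np.uint8))
    def f(q):
        h=sil(n,q[0]/1000,q[1]/1000,z0,yaw,s); B=np.zeros_like(M)
        cv2.fillPoly(B,[np.round(((h-o+.5)*F-.5)*16).astype(np.int32)],1,shift=4)
        return (B!=M).sum()/M.sum()
    b=minimize(f,[x*1000,y*1000],method='Nelder-Mead',options=dict(initial_simplex=[[x*1000,y*1000],[x*1000+4,y*1000],[x*1000,y*1000+4]]))
    return b.x,b.fun
E
python3 - <<'E'
from h import *
s=r.get_state(); 
im=cv2.imread('pics/w1.png')[:,:,::-1].copy()
m=nutmask(im,(240,150,340,260)); print(m.sum(),fitnut('wrist',m,.559,-.051,.14,-20,s))
for n,box in [('top',(275,165,303,195)),('side',(295,188,325,222))]:
    im0=cv2.imread(f'pics/{n}0.png')[:,:,::-1].copy(); m=nutmask(im0,box,60); print(n,m.sum(),fitnut(n,m,.559,-.051,.14,-20))
w,c0,S=meas(im,s,.176); h=cv2.cvtColor(w,cv2.COLOR_RGB2HSV); wh=((h[...,1]<130)&(h[...,2]>180)).astype(np.uint8)
k,l,st,c=cv2.connectedComponentsWithStats(wh)
for i in range(1,k):
    if st[i,4]>100: print(st[i],c[i],cv2.minAreaRect(np.argwhere(l==i)[:,::-1].astype(np.int32)))
E
```

```text
2458 (array([560.66472025, -56.09553801]), np.float64(0.07408843572009764))
top 135 (array([562.63671875, -48.9140625 ]), np.float64(0.10439814814814814))
side 202 (array([560.82305908, -46.45443726]), np.float64(0.14093440594059406))
[  0   0  18  16 122] [4.90983607 4.62295082] ((4.779183387756348, 3.2830724716186523), (11.247567176818848, 22.671566009521484), 48.57633590698242)
[   0    0   85   91 5825] [39.87519313 44.24515021] ((42.0, 45.0), (90.0, 84.0), 90.0)
[253   0  10  18 125] [256.256   7.04 ] ((257.5, 8.5), (17.0, 9.0), 90.0)
[ 258    0   62   71 3351] [293.07490301  30.62399284] ((288.5, 35.0), (70.0, 61.0), 90.0)
[253  57  50  29 606] [276.21947195  69.33828383] ((278.0069274902344, 69.66930389404297), (52.197818756103516, 15.129802703857422), 20.85445785522461)
[ 55  69  40  32 617] [76.96758509 84.88168558] ((74.34434509277344, 86.41981506347656), (20.494129180908203, 43.31934356689453), 60.945396423339844)
[ 108   75  119   81 1481] [188.3923025  126.70020257] ((171.41049194335938, 110.1142349243164), (107.73882293701172, 72.08452606201172), 45.50702667236328)
[ 83 114  13  76 188] [ 87.06914894 160.        ] ((88.28834533691406, 151.29151916503906), (10.431657791137695, 75.05997467041016), 2.290609836578369)
```

Run:
```python
from h import *
s=r.get_state(); 
im=cv2.imread('pics/w1.png')
m=nutmask(im[:,:,::-1].copy(),(240,150,340,260))
def ov(im,n,x,y,m,f,b,out,s=None):
    a=cv2.resize(im[b[1]:b[3],b[0]:b[2]],None,fx=f,fy=f,interpolation=cv2.INTER_CUBIC)
    K,R,t=cam(n,s); q=np.radians(-20+15+30*np.arange(12)); rr=.018/np.cos(np.radians(15))
    for z in(.14,.176):
        P=np.array([proj(n,[x+rr*np.cos(i),y+rr*np.sin(i),z],s) for i in q])
        cv2.polylines(a,[np.round(((P-b[:2])+.5)*f).astype(np.int32)],True,(0,255,0),1)
    cs,_=cv2.findContours(cv2.resize(m[b[1]:b[3],b[0]:b[2]],None,fx=f,fy=f,interpolation=0),0,1); cv2.drawContours(a,cs,-1,(255,0,0),1)
    return a
A=ov(im,'wrist',.5607,-.0561,m,5,(240,150,340,260),'',s)
B=ov(im,'wrist',.5596,-.053,m,5,(240,150,340,260),'',s)
cv2.imwrite('pics/ov1.png',cv2.resize(np.hstack([A,B]),(800,440)))
```

```text
(no output)
```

View pics/ov1.png

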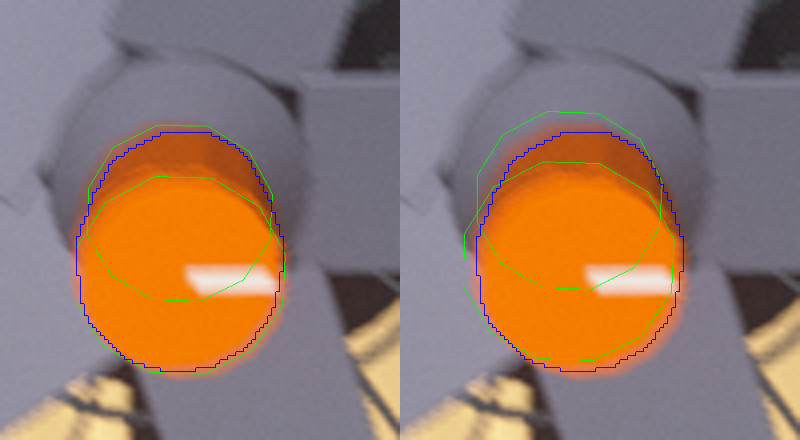

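drive_tool(
  deltas=[
    [0, 0, 0, 0, 0, -0.1],
    [0, 0, 0, 0, 0, -0.2],
    [0, 0, 0, 0, 0, -0.3],
    [0, 0, 0, 0, 0, -0.4],
    [0, 0, 0, 0, 0, -0.5],
    [0, 0, 0, 0, 0, -0.6],
    [0, 0, 0, 0, 0, -0.7],
    [0, -0.3, 0, 0, 0, -0.8],
  ],
)

```text
time_s: 4.32
tcp_pos: [0.5598, -0.0517, 0.2567]
eef_rot: [-90.0, 0.0, -155.0]
contact_force: [-0.6, -0.9, -0.5]
gripper_width: 0.088
```

drive_tool(
  deltas=[
    [0, 0, 0, 0, 0, -0.1],
    [0, 0, 0, 0, 0, -0.2],
    [0, 0, 0, 0, 0, -0.3],
    [0, 0, 0, 0, 0, -0.4],
    [0, 0, 0, 0, 0, -0.5],
    [0, 0, 0, 0, 0, -0.6],
    [0, 0, 0, 0, 0, -0.7],
    [0, 0, 0, 0, 0, -0.77],
  ],
)

```text
time_s: 4.98
tcp_pos: [0.5597, -0.0519, 0.2567]
eef_rot: [-90.0, 0.0, 160.8]
contact_force: [0.4, 0.4, 0.2]
gripper_width: 0.0875
```

Run:
```python
from h import *
import pickle
s=r.get_state(); im=imaging.capture('wrist'); cv2.imwrite('pics/w2.png',im[:,:,::-1]); pickle.dump(s,open('s2.pkl','wb')); print(s['tcp_pos'],s['eef_rot'],s['joints'],s['qd'])
```

```text
[ 0.55974629 -0.0519483   0.25667096] [-9.00045174e+01  8.46916547e-03  1.60846035e+02] [ 1.46477654e+01  8.86323300e+00 -1.11297931e+01  1.01928451e-03
 -6.99974232e+01  5.61979212e+01] [  0.05306378   0.08609487   0.08445836   0.0563583    0.14408641
 -45.27806007]
```

drive_tool(
  deltas=[
    [0, 0, 0, 0, 0, -0.1],
    [0, 0, 0, 0, 0, -0.2],
    [0, 0, 0, 0, 0, -0.3],
    [0, 0, 0, 0, 0, -0.4],
    [0, 0, 0, 0, 0, -0.5],
    [0, 0, 0, 0, 0, -0.6],
    [0, 0, 0, 0, 0, -0.7],
    [0, 0, 0, 0, 0, -0.8],
  ],
)

```text
time_s: 5.7
tcp_pos: [0.5598, -0.0519, 0.2567]
eef_rot: [-90.0, 0.0, 115.2]
contact_force: [-1.1, 0.3, 0.8]
gripper_width: 0.0877
```

drive_tool(
  deltas=[
    [0, 0, 0, 0, 0, -0.1],
    [0, 0, 0, 0, 0, -0.2],
    [0, 0, 0, 0, 0, -0.3],
    [0, 0, 0, 0, 0, -0.4],
    [0, 0, 0, 0, 0, -0.5],
    [0, 0, 0, 0, 0, -0.6],
    [0, 0, 0, 0, 0, -0.7],
    [0, 0, 0, 0, 0, -0.77],
  ],
)

```text
time_s: 6.37
tcp_pos: [0.5598, -0.0519, 0.2566]
eef_rot: [-90.0, -0.0, 71.0]
contact_force: [-0.5, 0.2, -0.3]
gripper_width: 0.0873
```

Run:
```python
from h import *
import pickle
s=r.get_state(); im=imaging.capture('wrist'); cv2.imwrite('pics/w3.png',im[:,:,::-1]); pickle.dump(s,open('s3.pkl','wb')); print(s['tcp_pos'],s['eef_rot'],s['joints'],s['qd'])
```

```text
[ 0.55977701 -0.05193644  0.2566493 ] [-9.00087853e+01 -6.54414023e-03  7.10128661e+01] [ 1.46470655e+01  8.86631405e+00 -1.11282263e+01 -6.19933802e-04
 -6.99945204e+01 -3.36339879e+01] [-8.54667660e-03 -4.68414078e-02 -1.01558329e-01 -3.91310658e-02
  1.25436292e-02 -4.51726669e+01]
```

View pics/w2.png

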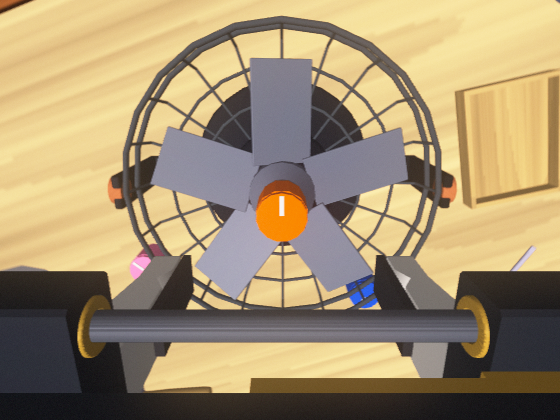

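View pics/w3.png

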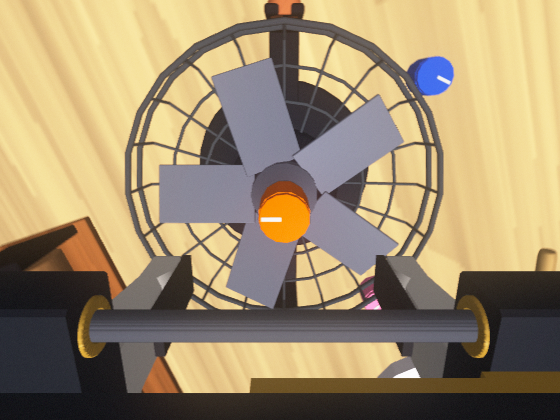

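Run:
```python
from h import *
import pickle
s1=dict(tcp_pos=np.array([.5600633,-.05039214,.25683122]),eef_rot=np.array([-89.977,.018,-108.6815]))
out=[]
for i,s in [(1,s1),(2,pickle.load(open('s2.pkl','rb'))),(3,pickle.load(open('s3.pkl','rb')))]:
    im=cv2.imread(f'pics/w{i}.png')[:,:,::-1].copy()
    m=nutmask(im,(240,150,340,260),60); x,e=fitnut('wrist',m,.559,-.052,.14,-20,s); ys,xs=np.nonzero(m)
    print(i,x,e,xs.min(),xs.max(),ys.min(),ys.max())
    # stripe on plane z=.176
    h=cv2.cvtColor(im,cv2.COLOR_RGB2HSV); wh=((h[...,1]<120)&(h[...,2]>190)&(cv2.erode(m,np.ones((3,3)))>0)).astype(np.uint8)
    p=np.argwhere(wh)[:,::-1]; W=np.array([plane('wrist',q,.176,s)[:2] for q in p]); c=W.mean(0); u,sv,vt=np.linalg.svd(W-c); d=vt[0]; d=d*np.sign(d[0])
    print('   stripe n',len(p),np.degrees(np.arctan2(d[1],d[0])),c)
    yaw=np.radians(s['eef_rot'][2]); out.append((x/1000,yaw,c))
for k in (0,2):
    A=[];B=[]
    for o in out:
        c,sn=np.cos(o[1]),np.sin(o[1]); A+= [[1,0,c,-sn],[0,1,sn,c]]; B+=list(o[k])
    q,res,_,_=np.linalg.lstsq(np.array(A),np.array(B),rcond=None); print(q,res, np.array(A)@q-B)
```

```text
1 [561.86281776 -51.75925827] 0.07048413344182262 259 310 183 242
   stripe n 122 -22.320443196781124 [ 0.57030476 -0.05505711]
2 [560.2575624  -52.18344927] 0.031012426900584797 256 307 181 241
   stripe n 100 -19.219101321748976 [ 0.56844956 -0.05468132]
3 [558.30655937 -51.15096108] 0.030835446742099103 259 309 181 242
   stripe n 102 -18.55203572424637 [ 0.56690091 -0.05362783]
[ 5.60205974e-01 -5.11962955e-02 -3.15046600e-04  1.49209032e-03] [6.72259804e-07] [-0.00014245  0.00038348 -0.00024355 -0.0005257   0.000386    0.00014222]
[ 5.68744306e-01 -5.40056516e-02  1.03492948e-04  1.47200750e-03] [1.09228132e-06] [-0.00019915  0.00048193 -0.000286   -0.00068089  0.00048515  0.00019897]
```

drive_tool(
  deltas=[
    [0, 0, 0, 0, 0, 0.1],
    [0, 0, 0, 0, 0, 0.2],
    [0, 0, 0, 0, 0, 0.3],
    [0, 0, 0, 0, 0, 0.4],
    [0, 0, 0, 0, 0, 0.5],
    [0, 0, 0, 0, 0, 0.6],
    [0, 0, 0, 0, 0, 0.7],
    [0, 0, 0, 0, 0, 0.8],
  ],
)

```text
time_s: 7.08
tcp_pos: [0.5598, -0.052, 0.2566]
eef_rot: [-90.0, 0.0, 117.5]
contact_force: [-0.5, 0.2, -0.7]
gripper_width: 0.0877
```

drive_tool(
  deltas=[
    [0, 0, 0, 0, 0, 0.1],
    [0, 0, 0, 0, 0, 0.2],
    [0, 0, 0, 0, 0, 0.3],
    [0, 0, 0, 0, 0, 0.4],
    [0, 0, 0, 0, 0, 0.5],
    [0, 0, 0, 0, 0, 0.6],
    [0, 0, 0, 0, 0, 0.7],
    [0, 0, 0, 0, 0, 0.8],
  ],
)

```text
time_s: 7.75
tcp_pos: [0.5598, -0.052, 0.2566]
eef_rot: [-90.0, 0.0, 163.4]
contact_force: [0.6, 0.2, -0.3]
gripper_width: 0.0875
```

drive_tool(
  deltas=[
    [0, 0, 0, 0, 0, 0.1],
    [0, 0, 0, 0, 0, 0.2],
    [0, 0, 0, 0, 0, 0.3],
    [0, 0, 0, 0, 0, 0.4],
    [0, 0, 0, 0, 0, 0.5],
    [0, 0, 0, 0, 0, 0.6],
    [0, 0, 0, 0, 0, 0.7],
    [0, 0, 0, 0, 0, 0.8],
  ],
)

```text
time_s: 8.42
tcp_pos: [0.5598, -0.0519, 0.2566]
eef_rot: [-90.0, 0.0, -150.8]
contact_force: [0.1, 0.3, -0.4]
gripper_width: 0.0875
```

drive_tool(
  deltas=[
    [0, 0, 0, 0, 0, 0.1],
    [0, 0, -1, 0, 0, 0.2],
    [0, 0, -2, 0, 0, 0.3],
    [0, 0, -3, 0, 0, 0.4],
    [0, 0, -4, 0, 0, 0.5],
    [0, 0, -5, 0, 0, 0.6],
    [0, 0, -5, 0, 0, 0.7],
    [0, 0, -5, 0, 0, 0.73],
  ],
)

```text
time_s: 9.08
tcp_pos: [0.5593, -0.052, 0.2058]
eef_rot: [-90.1, -0.0, -108.9]
contact_force: [0.5, -0.4, 1.6]
gripper_width: 0.0874
```

Run:
```python
from h import *
import pickle
s=r.get_state(); im=imaging.capture('wrist'); cv2.imwrite('pics/w4.png',im[:,:,::-1]); pickle.dump(s,open('s4.pkl','wb')); print(s['tcp_pos'],s['eef_rot'],s['joints'],s['qd'],r.get_state()['tcp_pos'],r.get_state()['eef_rot'])
```

```text
[ 0.55934607 -0.05203869  0.20582529] [-9.00685844e+01 -4.14516970e-02 -1.08913660e+02] [ 1.46461578e+01  1.08384392e+01 -1.55144064e+01 -3.76038244e-03
 -6.37272213e+01  1.46441825e+02] [ 0.05270261 -0.43645148  0.90503509  0.32874029 -0.15712605 14.5085482 ] [ 0.55963779 -0.05201376  0.20623082] [-9.00280438e+01 -2.54994970e-02 -1.08994122e+02]
```

View pics/w4.png

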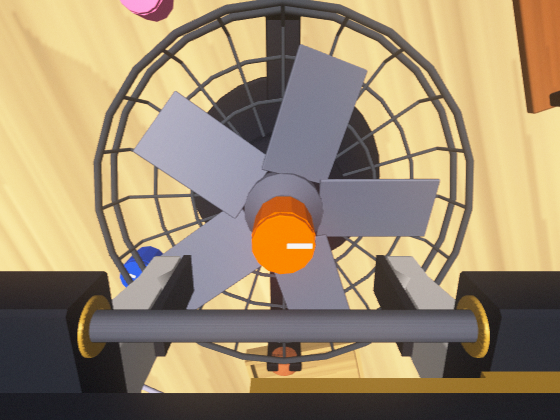

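Run:
```python
from h import *
import pickle
s=pickle.load(open('s4.pkl','rb')); im=cv2.imread('pics/w4.png')[:,:,::-1].copy()
m=nutmask(im,(235,180,335,290),60); x,e=fitnut('wrist',m,.559,-.052,.14,-19,s); y=np.radians(s['eef_rot'][2]); c,sn=np.cos(y),np.sin(y)
b=np.array([-.315,1.49]); print(x,e, x-np.array([[c,-sn],[sn,c]])@b)
h=cv2.cvtColor(im,cv2.COLOR_RGB2HSV); wh=((h[...,1]<120)&(h[...,2]>190)&(cv2.erode(m,np.ones((3,3)))>0)).astype(np.uint8)
p=np.argwhere(wh)[:,::-1]; W=np.array([plane('wrist',q,.176,s)[:2] for q in p]); cc=W.mean(0); vt=np.linalg.svd(W-cc)[2]; d=vt[0]; d=d*np.sign(d[0])
print(np.degrees(np.arctan2(d[1],d[0])))
```

```text
[558.56001201 -51.04084798] 0.025512180758740392 [557.04835489 -50.85586752]
-18.62241772240975
```

```bash
cat > look.py <<'E'
from h import *
import pickle,sys
i=sys.argv[1]; z0=float(sys.argv[2]) if len(sys.argv)>2 else .14
s=r.get_state(); im=imaging.capture('wrist'); cv2.imwrite(f'pics/w{i}.png',im[:,:,::-1]); pickle.dump(s,open(f's{i}.pkl','wb'))
print(s['time_s'],s['tcp_pos'],s['eef_rot'],s['joints'][5],s['qd'][5])
p=proj('wrist',[.5595,-.0515,z0+.02],s).astype(int)
m=nutmask(im,(p[0]-50,max(0,p[1]-60),p[0]+50,min(p[1]+60,302)),60); x,e=fitnut('wrist',m,.559,-.052,z0,-19,s); print('fit',x,e)
h=cv2.cvtColor(im,cv2.COLOR_RGB2HSV); wh=((h[...,1]<120)&(h[...,2]>190)&(cv2.erode(m,np.ones((3,3)))>0)).astype(np.uint8)
p=np.argwhere(wh)[:,::-1]; W=np.array([plane('wrist',q,z0+.036,s)[:2] for q in p]); cc=W.mean(0); vt=np.linalg.svd(W-cc)[2]; d=vt[0]
print('stripe',np.degrees(np.arctan2(d[1],d[0])),cc)
E
python3 look.py 5
```

```text
9.1333 [ 0.55963779 -0.05201376  0.20623082] [-9.00280438e+01 -2.54994970e-02 -1.08994122e+02] 146.35579996309588 -6.894678050504363
fit [558.41937828 -51.12985897] 0.028974286786786787
stripe -19.218473830159656 [ 0.56683269 -0.05451096]
```

drive_tool(
  deltas=[
    [0, 0, 0, 0, 0, -0.12],
    [0, 0, 0, 0, 0, -0.24],
    [0, 0, 0, 0, 0, -0.36],
    [0, 0, 0, 0, 0, -0.48],
    [0, 0, 0, 0, 0, -0.6],
    [0, 0, 0, 0, 0, -0.72],
    [0, 0, 0, 0, 0, -0.84],
    [0, 0, 0, 0, 0, -0.96],
  ],
)

```text
time_s: 9.85
tcp_pos: [0.5599, -0.0519, 0.2068]
eef_rot: [-90.0, 0.0, -164.8]
contact_force: [0.5, 0.4, 0.5]
gripper_width: 0.0878
```

drive_tool(
  deltas=[
    [0, 0, 0, 0, 0, -0.12],
    [0, 0, 0, 0, 0, -0.24],
    [0, 0, 0, 0, 0, -0.36],
    [0, 0, 0, 0, 0, -0.48],
    [0, 0, 0, 0, 0, -0.6],
    [0, 0, 0, 0, 0, -0.61],
    [0, 0, 0, 0, 0, -0.61],
    [0, 0, 0, 0, 0, -0.61],
  ],
)

```text
time_s: 10.52
tcp_pos: [0.5598, -0.052, 0.2067]
eef_rot: [-90.0, 0.0, 160.8]
contact_force: [0.2, -0.1, -0.5]
gripper_width: 0.0877
```

```bash
python3 look.py 6
```

```text
10.5167 [ 0.55981855 -0.0519555   0.20666658] [-9.00064721e+01  9.18753929e-03  1.60815191e+02] 56.171163533972134 -0.5129881135174233
fit [558.35081863 -51.21947289] 0.028132086167800455
stripe 160.72367143014407 [ 0.56643177 -0.05373268]
```

drive_tool(
  deltas=[
    [-0.14, 0.08, 0, 0, 0, 0.12],
    [-0.14, 0.08, 0, 0, 0, 0.24],
    [-0.14, 0.08, 0, 0, 0, 0.36],
    [-0.14, 0.08, 0, 0, 0, 0.48],
    [-0.14, 0.08, 0, 0, 0, 0.6],
    [-0.14, 0.08, 0, 0, 0, 0.72],
    [-0.14, 0.08, 0, 0, 0, 0.84],
    [-0.14, 0.08, 0, 0, 0, 0.96],
  ],
)

```text
time_s: 11.23
tcp_pos: [0.5584, -0.0512, 0.2066]
eef_rot: [-90.0, -0.0, -143.9]
contact_force: [0.3, 0.8, 0.6]
gripper_width: 0.0878
```

drive_tool(
  deltas=[
    [0, 0, -0.7, 0, 0, 0.12],
    [0, 0, -1.7, 0, 0, 0.24],
    [0, 0, -2.7, 0, 0, 0.36],
    [0, 0, -3.7, 0, 0, 0.48],
    [0, 0, -4.7, 0, 0, 0.6],
    [0, 0, -5.5, 0, 0, 0.613],
    [0, 0, -6, 0, 0, 0.613],
    [0, 0, -6.2, 0, 0, 0.613],
  ],
)

```text
time_s: 11.9
tcp_pos: [0.5581, -0.0512, 0.1437]
eef_rot: [-90.1, -0.0, -109.4]
contact_force: [0.2, -0.2, 0.3]
gripper_width: 0.0877
```

drive_tool(
  deltas=[
    [0, 0, 0, 0, 0, 0],
    [0, 0, 0, 0, 0, 0],
    [0, 0, 0, 0, 0, 0],
    [0, 0, 0, 0, 0, 0],
    [0, 0, 0, 0, 0, 0],
    [0, 0, 0, 0, 0, 0],
    [0, 0, 0, 0, 0, 0],
    [0, 0, 0, 0, 0, 0],
  ],
  claw=0.55,
  squeeze=3,
)

```text
time_s: 12.57
tcp_pos: [0.5584, -0.0512, 0.1447]
eef_rot: [-90.0, 0.0, -109.3]
contact_force: [-0.1, -1.2, -1.1]
gripper_width: 0.0489
```

Positioned; now a picture to check centring before closing.

Run:
```python
from h import *
im=imaging.capture('wrist'); a=im[200:330,180:390,::-1]; cv2.imwrite('pics/w7.png',cv2.resize(a,None,fx=3.5,fy=3.5)); s=r.get_state();print(s['contact_force'],s['moment'])
```

```text
[ 0.37139177 -0.56901513  0.37384867] [-0.19610059 -0.11316346  0.04236401]
```

View pics/w7.png

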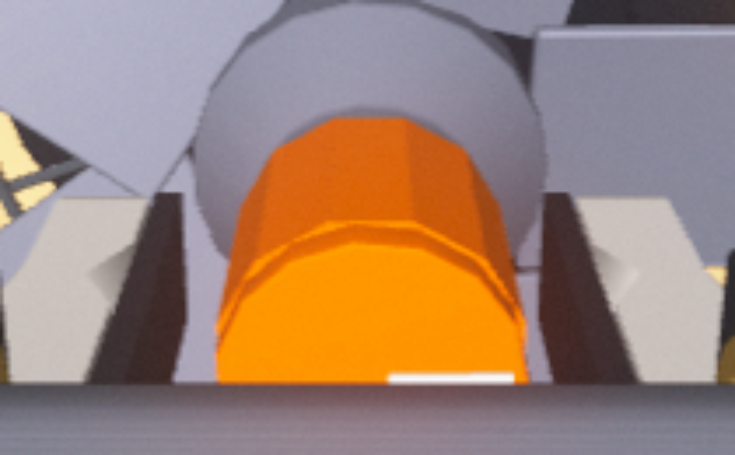

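drive_tool(
  deltas=[
    [0.08, -0.03, 0, 0, 0, 0],
    [0.08, -0.03, 0, 0, 0, 0],
    [0.08, -0.03, 0, 0, 0, 0],
    [0.08, -0.03, 0, 0, 0, 0],
    [0.08, -0.03, 0, 0, 0, 0],
    [0.08, -0.03, 0, 0, 0, 0],
    [0.08, -0.03, 0, 0, 0, 0],
    [0.08, -0.03, 0, 0, 0, 0],
  ],
  claw=0.3,
  squeeze=3,
)

```text
time_s: 13.28
tcp_pos: [0.5593, -0.0515, 0.1446]
eef_rot: [-90.0, 0.0, -109.3]
contact_force: [2.0, -1.3, -1.3]
gripper_width: 0.0359
```

```bash
cat > st.py <<'E'
from h import *
F=[];M=[]
for i in range(2):
    im=imaging.capture('wrist'); s=r.get_state(); F.append(s['contact_force']);M.append(s['moment'])
print(s['time_s'],'F',np.mean(F,0).round(2),'M',np.mean(M,0).round(3),'w',s['gripper_width'],s['tcp_pos'].round(4),s['eef_rot'].round(2),s['joints'][5].round(1))
import sys
if len(sys.argv)>1: cv2.imwrite(f'pics/w{sys.argv[1]}.png',cv2.resize(im[200:330,180:390,::-1],None,fx=3.5,fy=3.5))
E
python3 st.py 8
```

```text
13.3833 F [ 1.02 -1.09 -0.77] M [-0.395 -0.627 -0.026] w 0.03574106832513844 [ 0.5593 -0.0515  0.1446] [ -89.99    0.   -109.28] 146.0
```

View pics/w8.png

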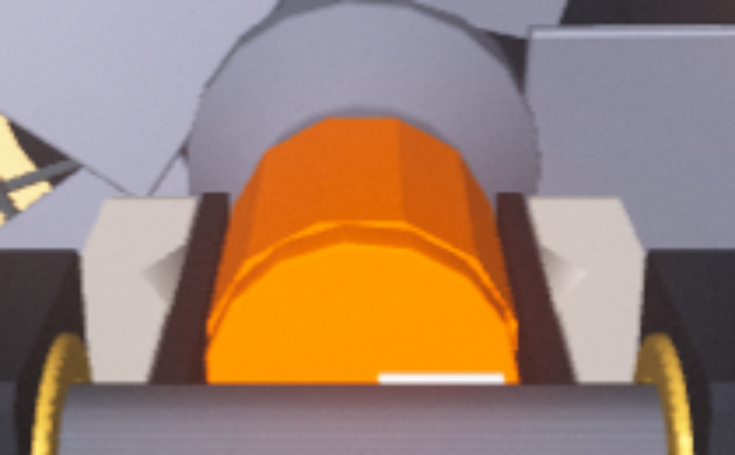

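drive_tool(
  deltas=[
    [0, 0, 0, 0, 0, 0],
    [0, 0, 0.01, 0, 0, -0.04],
    [0, 0, 0.02, 0, 0, -0.08],
    [0, 0, 0.04, 0, 0, -0.12],
    [0, 0, 0.05, 0, 0, -0.16],
    [0, 0, 0.06, 0, 0, -0.2],
    [0, 0, 0.08, 0, 0, -0.25],
    [0, 0, 0.08, 0, 0, -0.25],
  ],
  squeeze=6,
)

```text
time_s: 14.05
tcp_pos: [0.5588, -0.0513, 0.1453]
eef_rot: [-90.0, -0.0, -123.7]
contact_force: [-0.8, 0.7, 0.7]
gripper_width: 0.036
```

```bash
python3 st.py 9
```

```text
14.15 F [-0.3   1.14 -0.24] M [ 0.339  0.091 -0.055] w 0.03578844496019996 [ 0.5589 -0.0513  0.1453] [ -90.03   -0.   -123.52] 131.8
```

View pics/w9.png

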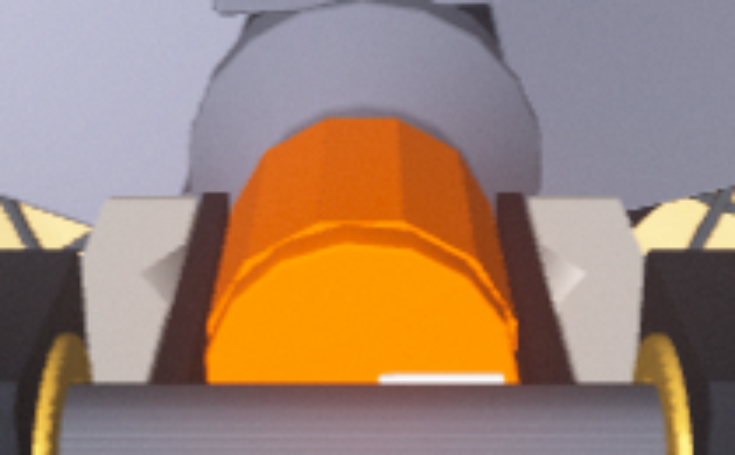

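```bash
cat > st.py <<'E'
from h import *
import sys,os
F=[];M=[]
for i in range(2):
    im=imaging.capture('wrist'); s=r.get_state(); F.append(s['contact_force']);M.append(s['moment'])
print(s['time_s'],'F',np.mean(F,0).round(2),'M',np.mean(M,0).round(3),'w',s['gripper_width'].round(4),s['tcp_pos'].round(4),s['eef_rot'].round(2),s['joints'][5].round(1))
cv2.imwrite(f'pics/w{sys.argv[1]}.png',cv2.resize(im[200:330,180:390,::-1],None,fx=3.5,fy=3.5))
a=cv2.resize(im,None,fx=3.5,fy=3.5)
ref=cv2.imread('pics/w8.png')[:,:,1]; cur=cv2.imread(f'pics/w{sys.argv[1]}.png')[:,:,1]
t=ref[195:300,245:480]; R=cv2.matchTemplate(cur,t,cv2.TM_CCOEFF_NORMED); _,v,_,l=cv2.minMaxLoc(R); print('nut shift px/3.5 (x,y)',l[0]-245,l[1]-195,round(v,3))
E
python3 - <<'E'
import cv2
ref=cv2.imread('pics/w8.png')[:,:,1]; cur=cv2.imread('pics/w9.png')[:,:,1]
t=ref[195:300,245:480]; R=cv2.matchTemplate(cur,t,cv2.TM_CCOEFF_NORMED); print(cv2.minMaxLoc(R))
# predicted sensitivity
import sys; sys.path.insert(0,'.')
from h import *
s=r.get_state(); print((proj('wrist',[.559,-.0513,.18],s)-proj('wrist',[.559,-.0513,.176],s))*3.5/4,'zoomed px per mm')
E
```

```text
(-0.7769269943237305, 0.9938836097717285, (255, 66), (245, 195))
[0.03661701 5.09820321] zoomed px per mm
```

drive_tool(
  deltas=[
    [0, 0, 0.02, 0, 0, -0.06],
    [0, 0, 0.04, 0, 0, -0.12],
    [0, 0, 0.06, 0, 0, -0.18],
    [0, 0, 0.08, 0, 0, -0.24],
    [0, 0, 0.1, 0, 0, -0.3],
    [0, 0, 0.12, 0, 0, -0.36],
    [0, 0, 0.14, 0, 0, -0.42],
    [0, 0, 0.16, 0, 0, -0.5],
  ],
)

```text
time_s: 14.82
tcp_pos: [0.5584, -0.0515, 0.1466]
eef_rot: [-90.0, -0.1, -152.3]
contact_force: [-1.0, 0.3, -1.0]
gripper_width: 0.0359
```

```bash
python3 st.py 10
```

```text
Traceback (most recent call last):
  File "st.py", line 6, in <module>
    print(s['time_s'],'F',np.mean(F,0).round(2),'M',np.mean(M,0).round(3),'w',s['gripper_width'].round(4),s['tcp_pos'].round(4),s['eef_rot'].round(2),s['joints'][5].round(1))
                                                                              ^^^^^^^^^^^^^^^^^^^^^^^^
AttributeError: 'float' object has no attribute 'round'
```

```bash
sed -i "s/s\['gripper_width'\].round(4)/round(s['gripper_width'],4)/" st.py; python3 st.py 10
```

```text
15.0167 F [-1.18  0.53 -0.91] M [ 0.158  0.521 -0.052] w 0.0362 [ 0.5586 -0.0515  0.1466] [-9.0030e+01 -6.0000e-02 -1.5207e+02] 103.2
nut shift px/3.5 (x,y) 0 1 0.982
```

View pics/w10.png

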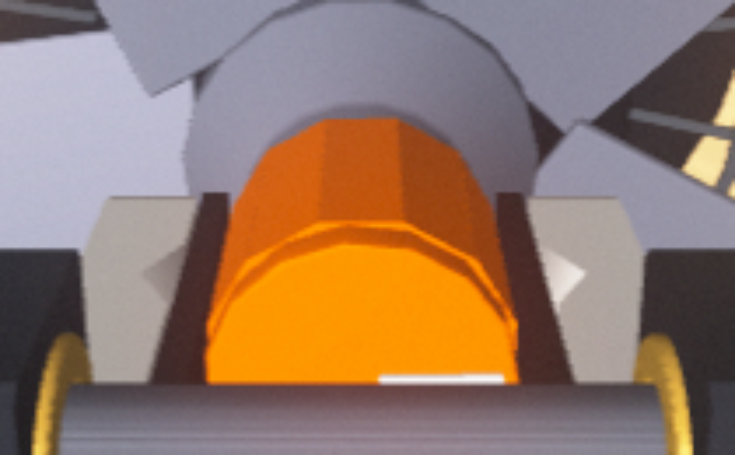

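drive_tool(
  deltas=[
    [0, 0, 0.03, 0, 0, -0.1],
    [0, 0, 0.06, 0, 0, -0.2],
    [0, 0, 0.1, 0, 0, -0.3],
    [0, 0, 0.13, 0, 0, -0.4],
    [0, 0, 0.16, 0, 0, -0.5],
    [0, 0, 0.19, 0, 0, -0.6],
    [0, 0, 0.22, 0, 0, -0.7],
    [0, 0, 0.25, 0, 0, -0.8],
  ],
)

```text
time_s: 15.68
tcp_pos: [0.5583, -0.0516, 0.1487]
eef_rot: [-90.0, -0.1, 161.8]
contact_force: [-1.0, 0.2, -4.3]
gripper_width: 0.0361
```

```bash
python3 st.py 11
```

```text
15.7833 F [-1.31  0.91 -4.45] M [0.376 0.411 0.014] w 0.0362 [ 0.5585 -0.0514  0.1488] [-8.9980e+01 -9.0000e-02  1.6193e+02] 57.2
nut shift px/3.5 (x,y) 0 1 0.977
```

View pics/w11.png

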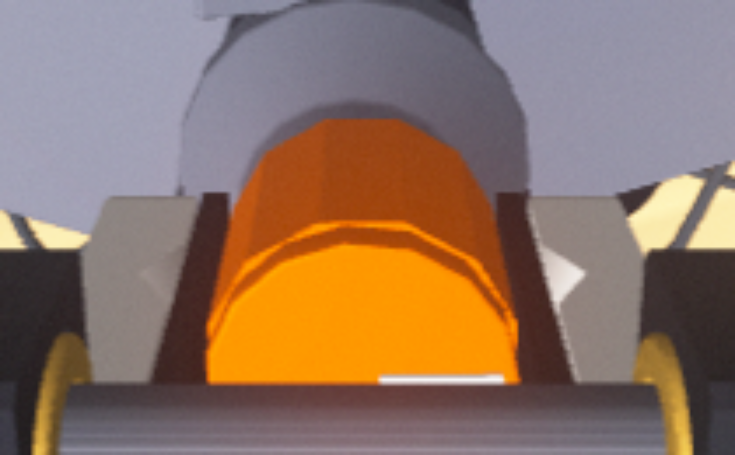

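drive_tool(
  deltas=[
    [0, 0, 0, 0, 0, -0.06],
    [0, 0, 0, 0, 0, -0.12],
    [0, 0, 0.01, 0, 0, -0.18],
    [0, 0, 0.02, 0, 0, -0.24],
    [0, 0, 0.04, 0, 0, -0.3],
    [0, 0, 0.05, 0, 0, -0.36],
    [0, 0, 0.06, 0, 0, -0.42],
    [0, 0, 0.08, 0, 0, -0.5],
  ],
)

```text
time_s: 16.45
tcp_pos: [0.559, -0.0515, 0.15]
eef_rot: [-90.0, -0.0, 133.4]
contact_force: [-0.0, -0.0, -2.4]
gripper_width: 0.036
```

```bash
python3 st.py 12
```

```text
16.55 F [ 0.11  0.55 -3.19] M [0.292 0.025 0.009] w 0.036 [ 0.5592 -0.0514  0.1502] [-90.01  -0.   133.45] 28.7
nut shift px/3.5 (x,y) 1 1 0.973
```

drive_tool(
  deltas=[
    [0, 0, 0.01, 0, 0, -0.1],
    [0, 0, 0.03, 0, 0, -0.2],
    [0, 0, 0.05, 0, 0, -0.3],
    [0, 0, 0.08, 0, 0, -0.4],
    [0, 0, 0.11, 0, 0, -0.5],
    [0, 0, 0.14, 0, 0, -0.6],
    [0, 0, 0.17, 0, 0, -0.7],
    [0, 0, 0.2, 0, 0, -0.8],
  ],
)

```text
time_s: 17.22
tcp_pos: [0.5592, -0.0514, 0.1523]
eef_rot: [-90.0, -0.0, 87.5]
contact_force: [-0.8, 1.5, -1.2]
gripper_width: 0.0362
```

```bash
python3 st.py 13
```

```text
17.3167 F [-1.28  1.71 -1.94] M [ 0.693  0.306 -0.005] w 0.0361 [ 0.5593 -0.0513  0.1524] [-9.002e+01 -1.000e-02  8.764e+01] -17.1
nut shift px/3.5 (x,y) 2 1 0.967
```

drive_tool(
  deltas=[
    [0, 0, 0.03, 0, 0, -0.1],
    [0, 0, 0.06, 0, 0, -0.2],
    [0, 0, 0.09, 0, 0, -0.3],
    [0, 0, 0.11, 0, 0, -0.4],
    [0, 0, 0.14, 0, 0, -0.5],
    [0, 0, 0.17, 0, 0, -0.6],
    [0, 0, 0.2, 0, 0, -0.7],
    [0, 0, 0.22, 0, 0, -0.8],
  ],
)

```text
time_s: 17.98
tcp_pos: [0.5594, -0.0512, 0.1544]
eef_rot: [-90.0, -0.0, 41.8]
contact_force: [-0.8, 1.5, -2.8]
gripper_width: 0.0362
```

```bash
python3 st.py 14
```

```text
18.0833 F [ 0.11  2.01 -2.47] M [ 0.813 -0.258 -0.056] w 0.0358 [ 0.5596 -0.0512  0.1546] [-9.002e+01 -5.000e-02  4.187e+01] -62.8
nut shift px/3.5 (x,y) 2 0 0.967
```

View pics/w14.png

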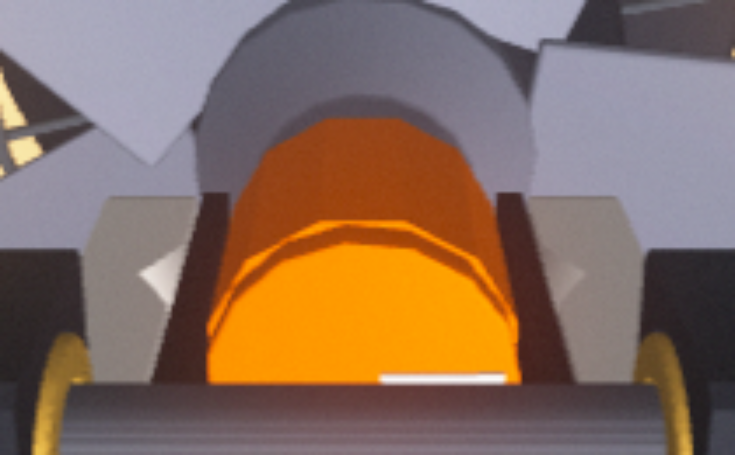

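drive_tool(
  deltas=[
    [0, 0, 0.02, 0, 0, -0.1],
    [0, 0, 0.05, 0, 0, -0.2],
    [0, 0, 0.08, 0, 0, -0.3],
    [0, 0, 0.1, 0, 0, -0.4],
    [0, 0, 0.13, 0, 0, -0.5],
    [0, 0, 0.16, 0, 0, -0.6],
    [0, 0, 0.19, 0, 0, -0.7],
    [0, 0, 0.21, 0, 0, -0.8],
  ],
)

```text
time_s: 18.75
tcp_pos: [0.5597, -0.0517, 0.157]
eef_rot: [-90.0, -0.1, -4.0]
contact_force: [0.3, -0.9, -0.9]
gripper_width: 0.036
```

```bash
python3 st.py 15
```

```text
18.85 F [-0.38  0.21 -0.89] M [ 0.019 -0.166  0.036] w 0.0361 [ 0.5596 -0.0516  0.157 ] [-9.001e+01 -5.000e-02 -3.920e+00] -108.6
nut shift px/3.5 (x,y) 2 0 0.936
```

Forces have fallen to about the nut's weight, so it may be off the thread. I'll test with a small, slow lift.

drive_tool(
  deltas=[
    [0, 0, 0, 0, 0, 0],
    [0, 0, 0, 0, 0, 0],
    [0, 0, 0, 0, 0, 0],
    [0, 0, 0.02, 0, 0, 0],
    [0, 0, 0.04, 0, 0, 0],
    [0, 0, 0.06, 0, 0, 0],
    [0, 0, 0.06, 0, 0, 0],
    [0, 0, 0.06, 0, 0, 0],
  ],
)

```text
time_s: 19.52
tcp_pos: [0.5592, -0.0515, 0.1572]
eef_rot: [-90.0, -0.0, -4.2]
contact_force: [-0.5, -0.3, -0.8]
gripper_width: 0.0361
```

```bash
python3 st.py 16
```

```text
19.6167 F [ 0.12 -0.23 -0.44] M [-0.02  -0.226 -0.011] w 0.0358 [ 0.5592 -0.0515  0.1572] [-90.    -0.    -4.24] -108.9
nut shift px/3.5 (x,y) 2 0 0.936
```

drive_tool(
  deltas=[
    [0, 0, 0.02, 0, 0, 0],
    [0, 0, 0.04, 0, 0, 0],
    [0, 0, 0.06, 0, 0, 0],
    [0, 0, 0.08, 0, 0, 0],
    [0, 0, 0.1, 0, 0, 0],
    [0, 0, 0.12, 0, 0, 0],
    [0, 0, 0.12, 0, 0, 0],
    [0, 0, 0.12, 0, 0, 0],
  ],
)

```text
time_s: 20.28
tcp_pos: [0.5592, -0.0515, 0.1584]
eef_rot: [-90.0, -0.0, -4.2]
contact_force: [0.2, -0.1, -1.1]
gripper_width: 0.0359
```

```bash
python3 st.py 17
```

```text
20.3833 F [-0.05 -0.51 -0.35] M [ 0.033 -0.234  0.038] w 0.0358 [ 0.5592 -0.0515  0.1584] [-90.     0.    -4.25] -109.0
nut shift px/3.5 (x,y) 2 0 0.936
```

View pics/w17.png

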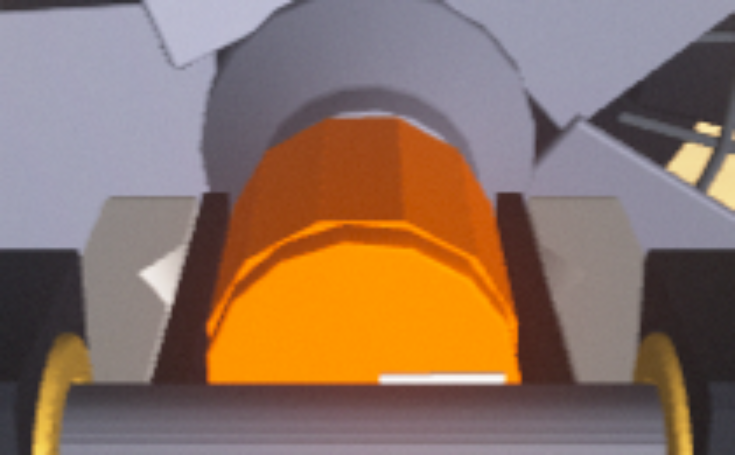

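drive_tool(
  deltas=[
    [0, 0, 0, 0, 0, 0],
    [0, 0, 0.1, 0, 0, 0],
    [0, 0, 0.3, 0, 0, 0],
    [0, 0, 0.5, 0, 0, 0],
    [0, 0, 0.7, 0, 0, 0],
    [0, 0, 0.9, 0, 0, 0],
    [0, 0, 1.1, 0, 0, 0],
    [0, 0, 1.3, 0, 0, 0],
  ],
  squeeze=14,
)

```text
time_s: 21.05
tcp_pos: [0.5592, -0.0515, 0.1716]
eef_rot: [-90.0, -0.0, -4.3]
contact_force: [-0.8, 1.1, -0.6]
gripper_width: 0.0358
```

drive_tool(
  deltas=[
    [0, 0, 0.3, 0, 0, 0],
    [0, 0, 0.6, 0, 0, 0],
    [0, 0, 1, 0, 0, 0],
    [0, 0, 1.5, 0, 0, 0],
    [0, 0, 2, 0, 0, 0],
    [0, 0, 2.5, 0, 0, 0],
    [0, 0, 3, 0, 0, 0],
    [0, 0, 3.4, 0, 0, 0],
  ],
)

```text
time_s: 21.72
tcp_pos: [0.5593, -0.0515, 0.2062]
eef_rot: [-90.0, -0.0, -4.2]
contact_force: [-0.3, -0.1, -0.9]
gripper_width: 0.0358
```

```bash
python3 st.py 18
python3 - <<'E'
from h import *
im=imaging.capture('side'); cv2.imwrite('pics/side2.png',cv2.resize(im[120:290,200:400,::-1],None,fx=3.5,fy=3.5))
im2=imaging.capture('top'); cv2.imwrite('pics/top2.png',cv2.resize(im2[130:260,140:350,::-1],None,fx=3.5,fy=3.5))
for n in ['top','side']:
    d=imaging.outline_of(n,'dish'); 
    for q in d[:2]:
        m=q['region'].astype(np.uint8); ys,xs=np.nonzero(m); print(n,q['score'],q['bbox'])
        best=cv2.findContours(m,0,1)[0]; c=max(best,key=cv2.contourArea); 
        # fit: project rim ring z=.024 r .065 & base hull
        M=m
        def f(p):
            a=np.linspace(0,2*np.pi,60); P=np.array([[p[0]/1000+.065*np.cos(t),p[1]/1000+.065*np.sin(t),z] for z in(0,.024) for t in a]); K,R,t_=cam(n); u=(K@(P@R.T+t_).T).T; u=u[:,:2]/u[:,2:]
            h=cv2.convexHull(u.astype(np.float32)); B=np.zeros((420*4,560*4),np.uint8); cv2.fillPoly(B,[np.round(((h+.5)*4-.5)*16).astype(np.int32)],1,shift=4)
            return (B!=np.kron(M,np.ones((4,4),np.uint8))).sum()/16/M.sum()
        b=minimize(f,[485,310],method='Nelder-Mead',options=dict(initial_simplex=[[485,310],[495,310],[485,320]],maxiter=60)); print(b.x,b.fun)
E
```

```text
21.8167 F [-0.48  0.02 -0.49] M [ 0.031 -0.238  0.005] w 0.0359 [ 0.5596 -0.0514  0.2063] [-8.998e+01 -8.000e-02 -4.250e+00] -109.0
nut shift px/3.5 (x,y) 2 0 0.938
top 0.55 [154.4, 191.2, 195.3, 236.3]
[486.25501089 319.56851657] 0.10487649063032368
top 0.49 [135.1, 137.9, 178.0, 173.5]
[1429.6484375 -779.84375  ] 1.0
side 0.74 [256.8, 139.1, 297.5, 168.8]
[484.07494605 324.52012181] 0.030322415557830093
side 0.58 [331.1, 108.5, 345.5, 147.7]
[ 250.8203125 1702.65625  ] 1.0
```

View pics/side2.png

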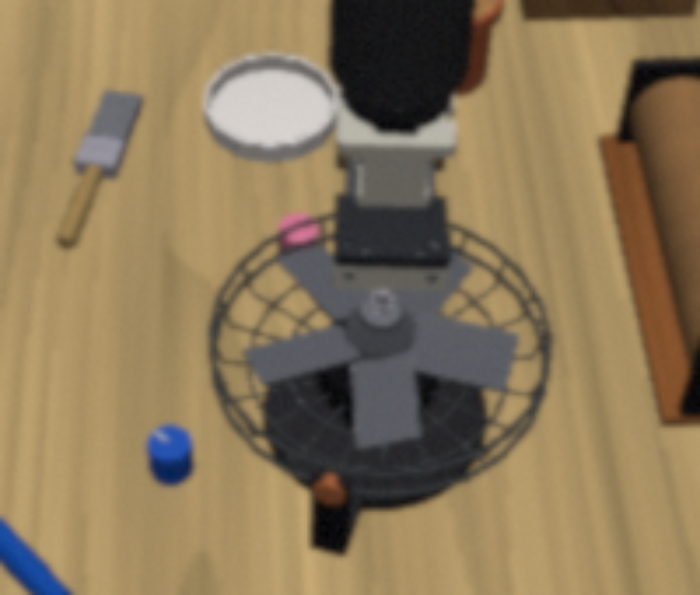

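View pics/w18.png

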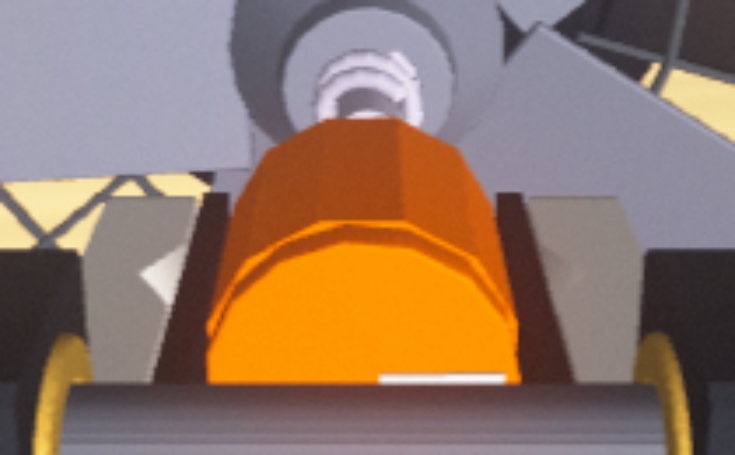

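Run:
```python
from h import *
for n in ['top','side']:
    for l in ['planter','brush','dish']:
        d=imaging.landmark_of(n,l); print(n,l,[(plane(n,q['position'],0)[:2].round(3),round(q['score'],2)) for q in d[:2]])
        d=imaging.search_frame(n,l); print('   ',[(q['bbox'],round(q['score'],2)) for q in d[:2]])
```

```text
top planter [(array([0.675, 0.404]), 0.63), (array([ 0.65 , -0.397]), 0.39)]
    [([136.3, 138.2, 174.3, 174.1], 0.89), ([246.8, 150.5, 333.7, 225.1], 0.46)]
top brush [(array([0.311, 0.257]), 0.94)]
    [([165.8, 256.2, 196.5, 271.2], 0.81)]
top dish [(array([0.486, 0.323]), 0.87), (array([ 0.427, -0.443]), 0.55)]
    [([156.5, 194.1, 192.5, 236.5], 0.69)]
side planter [(array([0.669, 0.393]), 0.51)]
    [([330.7, 105.7, 345.5, 144.9], 0.58)]
side brush []
    [([218.9, 149.6, 240.6, 192.7], 0.57), ([270.0, 190.7, 346.3, 248.5], 0.5)]
side dish [(array([0.476, 0.304]), 0.6), (array([0.574, 0.1  ]), 0.26)]
    [([258.4, 139.8, 298.0, 164.4], 0.91)]
```

View pics/top2.png

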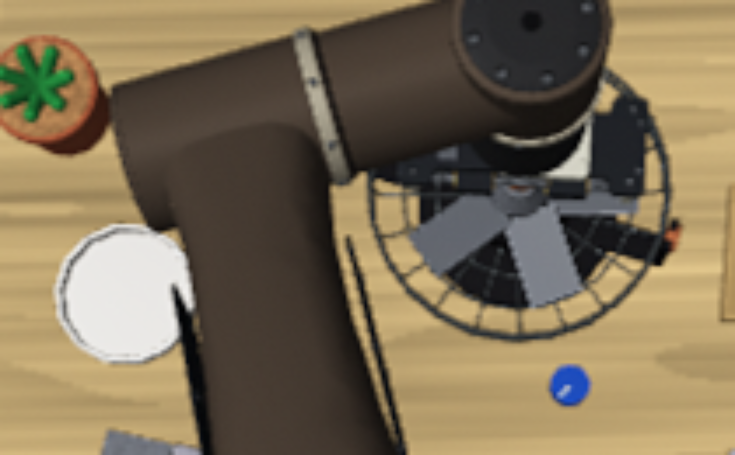

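drive_tool(
  deltas=[
    [-0.3, 1.2, 0.3, 0, 0, 0.02],
    [-0.7, 3.2, 0.6, 0, 0, 0.05],
    [-1.2, 5.7, 1, 0, 0, 0.08],
    [-1.7, 8.2, 1, 0, 0, 0.11],
    [-2.2, 10.7, 1, 0, 0, 0.14],
    [-2.7, 13.2, 1, 0, 0, 0.17],
    [-3.2, 15.7, 1, 0, 0, 0.2],
    [-3.7, 18.2, 1, 0, 0, 0.22],
  ],
)

```text
time_s: 23.28
tcp_pos: [0.5216, 0.1322, 0.2157]
eef_rot: [-90.0, -0.0, 8.5]
contact_force: [0.6, 0.6, -0.4]
gripper_width: 0.036
```

drive_tool(
  deltas=[
    [-0.5, 2.5, 0, 0, 0, 0.03],
    [-1, 5, 0, 0, 0, 0.06],
    [-1.5, 7.5, 0, 0, 0, 0.09],
    [-2, 10, 0, 0, 0, 0.12],
    [-2.5, 12.5, 0, 0, 0, 0.15],
    [-3, 15, 0, 0, 0, 0.18],
    [-3.4, 17.5, 0, 0, 0, 0.2],
    [-3.7, 18.8, 0, 0, 0, 0.2],
  ],
)

```text
time_s: 23.95
tcp_pos: [0.4845, 0.3213, 0.2155]
eef_rot: [-90.0, -0.0, 20.0]
contact_force: [0.8, 1.0, 0.2]
gripper_width: 0.0358
```

drive_tool(
  deltas=[
    [0, 0, -1, 0, 0, 0],
    [0, 0, -2, 0, 0, 0],
    [0, 0, -3, 0, 0, 0],
    [0, 0, -4, 0, 0, 0],
    [0, 0, -5, 0, 0, 0],
    [0, 0, -6, 0, 0, 0],
    [0, 0, -6.5, 0, 0, 0],
    [0, 0, -6.5, 0, 0, 0],
  ],
)

```text
time_s: 24.62
tcp_pos: [0.4848, 0.3175, 0.1487]
eef_rot: [-90.1, 0.1, 19.8]
contact_force: [0.2, -0.9, -0.8]
gripper_width: 0.0357
```

```bash
python3 st.py 19
python3 - <<'E'
from h import *
s=r.get_state()
im=imaging.capture('wrist'); cv2.imwrite('pics/w20.png',im[:,:,::-1])
im=imaging.capture('side'); cv2.imwrite('pics/side3.png',cv2.resize(im[80:230,200:400,::-1],None,fx=3.5,fy=3.5))
K,R,t=cam('wrist',s)
im=cv2.imread('pics/w20.png')
for z,rr in ((.024,.065),(.024,.060),(.006,.06)):
    P=np.array([proj('wrist',[.484+rr*np.cos(a),.319+rr*np.sin(a),z],s) for a in np.linspace(0,2*np.pi,60)]); cv2.polylines(im,[P.round().astype(np.int32)],True,(0,0,255),1)
cv2.imwrite('pics/w20o.png',im)
E
```

```text
24.7167 F [ 0.    0.21 -0.5 ] M [ 0.078 -0.151 -0.004] w 0.0358 [0.4854 0.3184 0.1503] [-9.002e+01  1.000e-02  1.980e+01] -122.8
nut shift px/3.5 (x,y) 2 0 0.957
```

View pics/w20o.png

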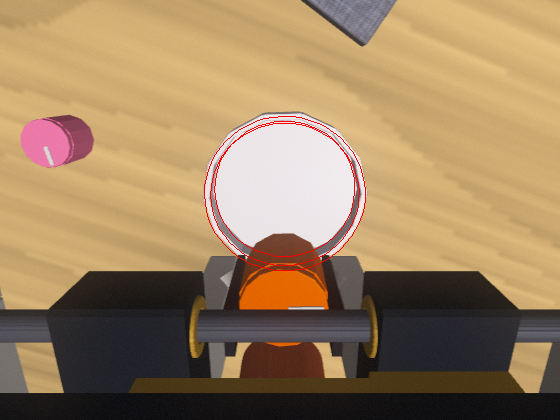

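View pics/side3.png

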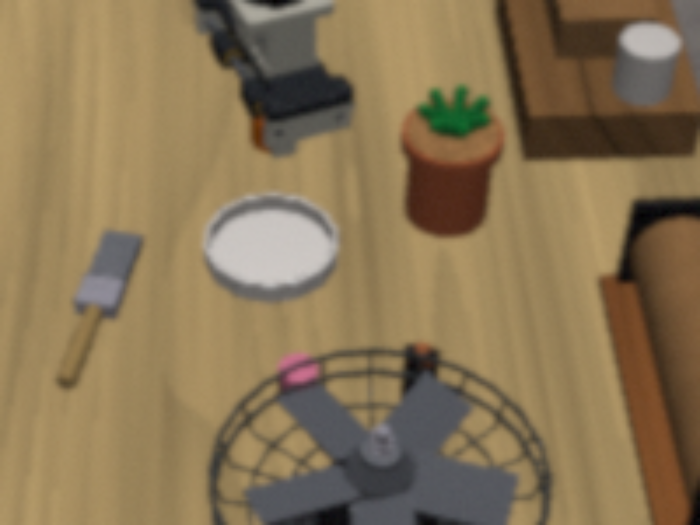

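drive_tool(
  deltas=[
    [-0.2, 0, -1, 0, 0, 0],
    [-0.4, 0, -2.5, 0, 0, 0],
    [-0.4, 0, -4.5, 0, 0, 0],
    [-0.4, 0, -6.5, 0, 0, 0],
    [-0.4, 0, -8.5, 0, 0, 0],
    [-0.4, 0, -10, 0, 0, 0],
    [-0.4, 0, -11, 0, 0, 0],
    [-0.4, 0, -11.5, 0, 0, 0],
  ],
)

```text
time_s: 25.48
tcp_pos: [0.4806, 0.318, 0.0338]
eef_rot: [-90.1, 0.1, 19.8]
contact_force: [-0.3, 0.1, -1.3]
gripper_width: 0.0358
```

drive_tool(
  deltas=[
    [0, 0, -0.3, 0, 0, 0],
    [0, 0, -0.6, 0, 0, 0],
    [0, 0, -0.9, 0, 0, 0],
    [0, 0, -1.2, 0, 0, 0],
    [0, 0, -1.5, 0, 0, 0],
    [0, 0, -1.7, 0, 0, 0],
    [0, 0, -1.8, 0, 0, 0],
    [0, 0, -1.8, 0, 0, 0],
  ],
)

```text
time_s: 26.15
tcp_pos: [0.4811, 0.3184, 0.0172]
eef_rot: [-90.0, 0.0, 19.8]
contact_force: [-0.1, 0.1, -0.5]
gripper_width: 0.0359
```

```bash
python3 st.py 21;python3 - <<'E'
from h import *
im=imaging.capture('side'); cv2.imwrite('pics/side4.png',cv2.resize(im[80:230,200:400,::-1],None,fx=3.5,fy=3.5))
E
```

```text
26.25 F [-0.04 -0.23 -0.43] M [ 0.047 -0.16   0.024] w 0.0358 [0.4812 0.3186 0.0174] [-9.000e+01 -1.000e-02  1.982e+01] -123.1
nut shift px/3.5 (x,y) 2 0 0.953
```

View pics/side4.png

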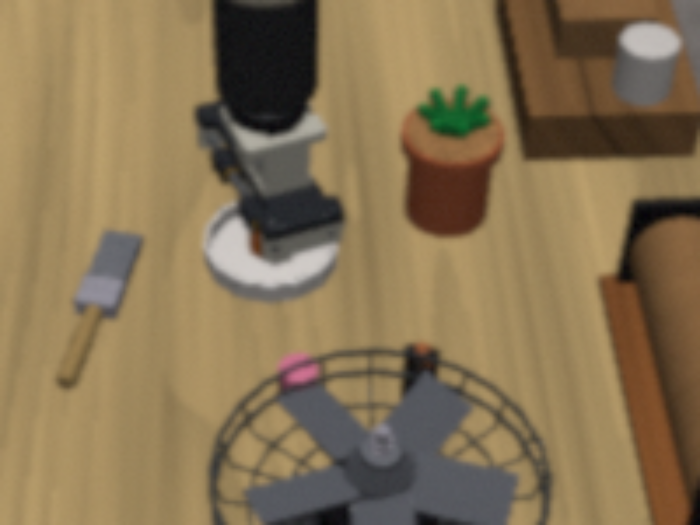

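drive_tool(
  deltas=[
    [0, 0, -0.1, 0, 0, 0],
    [0, 0, -0.2, 0, 0, 0],
    [0, 0, -0.3, 0, 0, 0],
    [0, 0, -0.4, 0, 0, 0],
    [0, 0, -0.5, 0, 0, 0],
    [0, 0, -0.55, 0, 0, 0],
    [0, 0, -0.57, 0, 0, 0],
    [0, 0, -0.57, 0, 0, 0],
  ],
)

```text
time_s: 26.97
tcp_pos: [0.4811, 0.3185, 0.0116]
eef_rot: [-90.0, 0.0, 19.8]
contact_force: [0.3, -0.6, -0.9]
gripper_width: 0.0361
```

drive_tool(
  deltas=[
    [0, 0, -0.02, 0, 0, 0],
    [0, 0, -0.03, 0, 0, 0],
    [0, 0, -0.05, 0, 0, 0],
    [0, 0, -0.06, 0, 0, 0],
    [0, 0, -0.08, 0, 0, 0],
    [0, 0, -0.09, 0, 0, 0],
    [0, 0, -0.1, 0, 0, 0],
    [0, 0, -0.1, 0, 0, 0],
  ],
)

```text
time_s: 27.63
tcp_pos: [0.4812, 0.3185, 0.0106]
eef_rot: [-90.0, 0.0, 19.8]
contact_force: [-0.3, -0.3, 0.4]
gripper_width: 0.0362
```

```bash
python3 st.py 22
```

```text
27.7333 F [ 0.31 -0.05 -0.61] M [ 0.058 -0.154  0.038] w 0.0357 [0.4812 0.3185 0.0107] [-90.     0.    19.81] -123.1
nut shift px/3.5 (x,y) 2 0 0.952
```

Not touching yet; I'll creep on down.

drive_tool(
  deltas=[
    [0, 0, -0.02, 0, 0, 0],
    [0, 0, -0.03, 0, 0, 0],
    [0, 0, -0.05, 0, 0, 0],
    [0, 0, -0.06, 0, 0, 0],
    [0, 0, -0.08, 0, 0, 0],
    [0, 0, -0.08, 0, 0, 0],
    [0, 0, -0.08, 0, 0, 0],
    [0, 0, -0.08, 0, 0, 0],
  ],
)

```text
time_s: 28.4
tcp_pos: [0.4812, 0.3185, 0.0099]
eef_rot: [-90.0, 0.0, 19.8]
contact_force: [0.1, 0.0, -0.9]
gripper_width: 0.036
```

```bash
python3 st.py 23
```

```text
28.5 F [-0.28 -0.08 -0.88] M [ 0.06  -0.136  0.003] w 0.0361 [0.4811 0.3185 0.0098] [-90.     0.    19.81] -123.1
nut shift px/3.5 (x,y) 2 0 0.952
```

drive_tool(
  deltas=[
    [0, 0, -0.02, 0, 0, 0],
    [0, 0, -0.03, 0, 0, 0],
    [0, 0, -0.05, 0, 0, 0],
    [0, 0, -0.06, 0, 0, 0],
    [0, 0, -0.07, 0, 0, 0],
    [0, 0, -0.07, 0, 0, 0],
    [0, 0, -0.07, 0, 0, 0],
    [0, 0, -0.07, 0, 0, 0],
  ],
)

```text
time_s: 29.17
tcp_pos: [0.4812, 0.3185, 0.0098]
eef_rot: [-90.0, -0.0, 19.8]
contact_force: [-2.9, -0.6, 7.7]
gripper_width: 0.0359
```

```bash
python3 st.py 24
```

```text
29.2667 F [-2.48 -1.21  6.94] M [-0.37   0.803  0.001] w 0.0359 [0.4812 0.3186 0.0098] [-9.000e+01 -2.000e-02  1.983e+01] -123.1
nut shift px/3.5 (x,y) 2 0 0.953
```

Contact is clear (about 7 N up). I'll ease off, then open.

drive_tool(
  deltas=[
    [0, 0, 0.02, 0, 0, 0],
    [0, 0, 0.04, 0, 0, 0],
    [0, 0, 0.05, 0, 0, 0],
    [0, 0, 0.05, 0, 0, 0],
    [0, 0, 0.05, 0, 0, 0],
    [0, 0, 0.05, 0, 0, 0],
    [0, 0, 0.05, 0, 0, 0],
    [0, 0, 0.05, 0, 0, 0],
  ],
  squeeze=5,
)

```text
time_s: 29.93
tcp_pos: [0.4812, 0.3186, 0.0098]
eef_rot: [-90.0, -0.0, 19.8]
contact_force: [-2.1, -0.9, 5.1]
gripper_width: 0.036
```

drive_tool(
  deltas=[
    [0, 0, 0, 0, 0, 0],
    [0, 0, 0, 0, 0, 0],
    [0, 0, 0, 0, 0, 0],
    [0, 0, 0, 0, 0, 0],
    [0, 0, 0, 0, 0, 0],
    [0, 0, 0, 0, 0, 0],
    [0, 0, 0, 0, 0, 0],
    [0, 0, 0, 0, 0, 0],
  ],
  claw=0.6,
)

```text
time_s: 30.6
tcp_pos: [0.4812, 0.3185, 0.0096]
eef_rot: [-90.0, 0.0, 19.8]
contact_force: [0.2, -0.4, 0.0]
gripper_width: 0.0525
```

```bash
python3 st.py 25
```

```text
30.7 F [-0.2  -0.24 -0.46] M [ 0.043 -0.179  0.01 ] w 0.0527 [0.4812 0.3185 0.0097] [-90.    -0.    19.81] -123.1
nut shift px/3.5 (x,y) 2 1 0.951
```

View pics/w25.png

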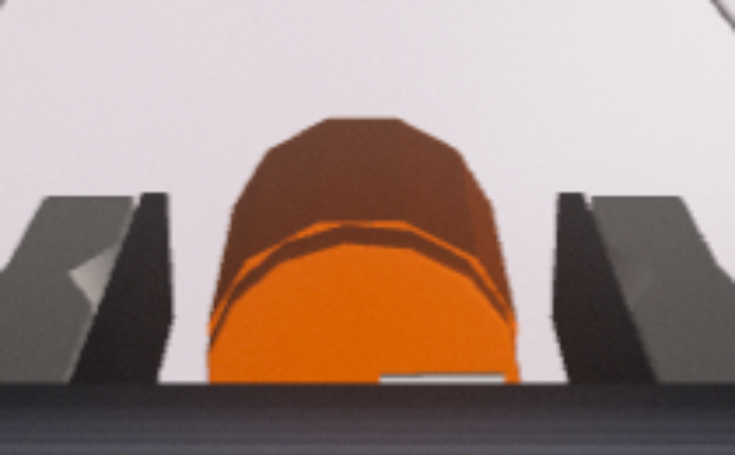

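The nut stands free between the open fingers (about 170 and 555; nut 210 to 518). I'll lift straight up and check.

drive_tool(
  deltas=[
    [0, 0, 0.3, 0, 0, 0],
    [0, 0, 1, 0, 0, 0],
    [0, 0, 2, 0, 0, 0],
    [0, 0, 3.5, 0, 0, 0],
    [0, 0, 5, 0, 0, 0],
    [0, 0, 7, 0, 0, 0],
    [0, 0, 9, 0, 0, 0],
    [0, 0, 11, 0, 0, 0],
  ],
)

```text
time_s: 31.37
tcp_pos: [0.4812, 0.3185, 0.1218]
eef_rot: [-90.0, -0.0, 19.8]
contact_force: [0.1, 0.6, -0.1]
gripper_width: 0.0527
```

drive_tool(
  deltas=[
    [0, 0, 2, 0, 0, 0],
    [0, 0, 4, 0, 0, 0],
    [0, 0, 6, 0, 0, 0],
    [0, 0, 7, 0, 0, 0],
    [0, 0, 7, 0, 0, 0],
    [0, 0, 7, 0, 0, 0],
    [0, 0, 7, 0, 0, 0],
    [0, 0, 7, 0, 0, 0],
  ],
)

```text
time_s: 32.03
tcp_pos: [0.4807, 0.318, 0.1885]
eef_rot: [-90.1, 0.1, 19.8]
contact_force: [-0.1, -0.0, -0.3]
gripper_width: 0.0524
```

Run:
```python
from h import *
s=r.get_state(); print(s['time_s'],s['tcp_pos'],s['contact_force'])
im=imaging.capture('wrist'); cv2.imwrite('pics/w26.png',im[:,:,::-1])
m=nutmask(im,(200,150,360,330),50); print(fitnut('wrist',m,.481,.3185,.006,20,s), )
im=imaging.capture('side'); cv2.imwrite('pics/side5.png',im[:,:,::-1])
```

```text
32.0333 [0.48066131 0.31800469 0.18845756] [-0.06894347 -0.02649983 -0.30882306]
(array([479.71162796, 318.19736481]), np.float64(0.23335117274758005))
```

View pics/w26.png

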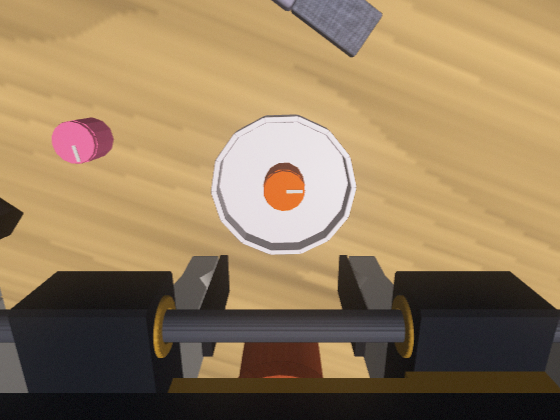

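View pics/side5.png

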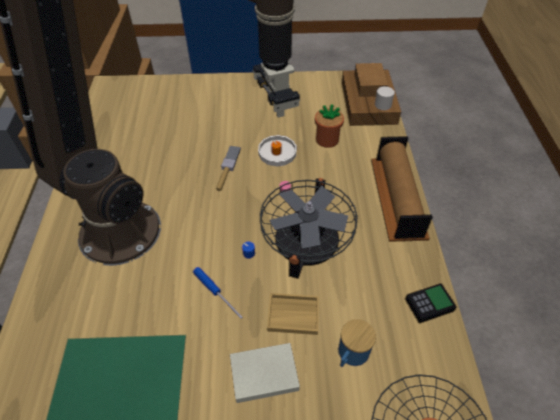

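The nut stands upright in the middle of the dish: (284,188) in the wrist picture with the dish centred near (284,184), and (277,148) in the side picture. The other things look unmoved.

```bash
python3 -c "
from plant import r
print(r.close_job())"
```

```text
the job is handed in; nothing more can be done
None
```

The orange nut is off the shaft, standing upright near the middle of the dish and released. I handed the job in at about 32 s of the 69 s allowed; it gives no verdict.

**Unscrewing:** I gripped the nut at 6 N and turned it clockwise while following it up, at about 17 mm per turn. It came free after about 255 degrees. The largest axial pull I read was about 4.5 N, early on before I matched the thread's pitch.

**Lifting and placing:** I tested the lift in small steps with almost no force, raised the nut straight off, and lowered it until I felt the dish floor (about 7.7 N). Then I eased off and opened the fingers.

**Last checks:** The wrist and side pictures show the nut upright and central, with the dish and bystanders where they were by eye. The arm is well clear, and the tool force is near zero.

**What disagreed:**
- My first position fits of the nut differed by 2 to 3 mm, because some pictures were taken while the arm was still turning. I repeated them at rest and corrected the last millimetre from a close-up of the jaws.
- The dish centre came out differently between cameras, by about 10 mm at most. I used the wrist view, which shows the nut a few millimetres from the centre.
- My final position fit of the nut in the dish matched poorly, so that check rests on the pictures.

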